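# Roll a drive spindle flat-up in its V-block, then case it

## Task

Roll the centrifuge drive spindle in its grey V-block until its milled blue flat faces straight up, and let go of it there so that it rests by itself. Then take it up and lay it, flat still straight up, in the two V cradles of the open blue case - lay it down, do not drop it - and press the stiff clear lid fully shut, its tab behind the front rim. Leave everything else on the bench where it is.

Things in the scene. Friction and masses are not known exactly. Their poses are not given: they have to be found in the camera images.
- spindle: the loose drive spindle (0.48 kg nominal), 184 mm long, 40 mm in diameter, both ends alike. Origin on its axis at mid-length, y along the axis; this entry does NOT tell its roll (see spindle_mid). The middle 96 mm is aluminium with one milled flat under a blue strip: 26 mm wide, 15 mm from the axis, so 35 mm measured across the flat, 40 mm elsewhere. The outer 44 mm at each end are round steel journals.
- spindle_mid (a point): the same point (on the axis, mid-length), turning with the flat: y along the axis, z the outward normal of the flat, so z straight up = flat straight up. At the start the spindle lies in the V-block with the flat rolled over to the side away from the robot, by anything from 57 to 149 degrees from up; it lies in the groove by its weight alone and can be rolled either way there, by gripping its middle and leaning the gripper about its axis, in several grips.
- vblock: grey V-block fixed to the bench: base plate 96 mm (x) by 176 mm (y), 12 mm thick, origin at the centre of its underside; the groove runs along its y. Two 90-degree V supports, 14 mm thick, 64 mm wide with tops 87 mm above the bench, stand 68 mm either side of the middle and carry the journals. Between them nothing stands above the base plate: fingers have room round the spindle's middle, also tilted.
- vblock_seat (a point): where spindle_mid lies when the spindle rests in the V-block: 90 mm above the bench, over the V-block's origin.
- case: blue open case fixed to the bench, 150 mm (x) by 218 mm (y), 74 mm high, walls and floor 5 mm; origin at the centre of its underside. Inside are two white V cradles like those of the V-block, 68 mm either side of the middle, their tops 47 mm above the bench; nothing stands between them. The lid's hinge is along its +x rim, away from the robot.
- case_seat (a point): where spindle_mid must lie in the case (spindle along the case's y, either end first): 50 mm above the bench, over the case's origin; 12 mm play along y.
- case_hinge (a point): the middle of the lid's hinge line, which runs along the case's y at the top of its +x wall, 74 mm above the bench.
- lid (a joint): angle of the case's clear lid with blue edges: 0 = fully shut, level on the case; pi/2 = upright; starts open, leaning back away from the robot. The hinge is stiff: the lid stays where it is left and takes 2 to 4 N at its free edge to swing. A white key pad under it goes down onto the flat with 1.5 mm to spare: it will not shut over a spindle turned more than about 10 degrees.
- lid_edge (a point): the middle of the lid's free edge, on its outer face, 2 mm in from the very edge. The lid is 150 mm from hinge to free edge and 218 mm wide; its outer face is plain and lies 8 mm outside the plane through the hinge line. Near this edge, inside, is an orange tab that drops in behind the case's front rim when the lid is shut.
- rack: bystander: blue tube rack, 90 x 200 mm, 49 mm high
- bottle: bystander: small clear bottle, 46 mm across, 115 mm high, standing between the V-block and the case
- driver: bystander: screwdriver, 190 mm, lying near the robot
- carton: bystander: white carton, 110 x 160 x 55 mm
- rotor_lid: bystander: black round rotor lid, 130 mm across, 34 mm high
- jar: bystander: amber jar, 66 mm across, 90 mm high
- beaker: bystander: glass beaker, 80 mm across, 100 mm high
- wrench: bystander: wrench, 160 mm, lying flat
There are look-alikes about, which are no part of the job. Leave any yellow look-alike of the spindle alone.

How it is judged:
By the outcome, as a careful person would: the job done as asked, in the order asked, and still so for the second after the job is handed in, with the robot touching nothing.
It also fails if it takes over 72 s, if anything falls off the work surface, if the arm or the gripper's body presses on something with over 40 N, if the wrist force passes 120 N, or if a joint passes its speed limit or range.

## Robot

A 6-joint arm with a two-finger parallel gripper is mounted at the origin on the work surface. World frame = base frame: x ahead of the robot, y to its left, z up, the work surface at z = 0. Lengths are in m, angles in rad, forces in N, time in s.
With the tool pointing down it reaches from about 0.35 to 0.975 m from the base axis. Payload 4.9 kg.
Tool frame: the origin (TCP) lies on the centre line of the jaws, within the pads' length; the fingertips stand 25 mm ahead of it and the grasp point (between the pads) lies 6 mm ahead of it; z points along the fingers, x is the direction in which the jaws open and shut, and the axes are right-handed (so a half turn about z gives the same grasp; the last joint's range is limited). The gripper opens to 85 mm and grips with 20 to 120 N. Pads are 22 mm wide; open, the fingers measure 114 mm over their backs; the gripper's body (76 mm by 85 mm) begins 54 mm behind the grasp point. The pads swing forward as they close: fully open they stand 13 mm farther back than shut.
Start: joints at [1.026, 0.053, 1.613, -0, 1.476, -0.119], TCP at [0.258, 0.569, 0.234] pointing down, gripper open.
Joint ranges: [-3.01, 3.01], [-1.01, 2.22], [0.06, 2.58], [-1.02, 4.17], [0.09, 2.62], [-3.14, 3.14]. Speed limits (rad/s): [2.57, 2.57, 3.14, 3.14, 3.14, 3.14].

## Interface

Orientations are given as [roll, pitch, yaw] about the fixed x, y, z axes, in that order (R = Rz(yaw) Ry(pitch) Rx(roll)).
In Python, from bench import state, camera, calibration, job_done gives the robot as it stands.
- The arm moves only by the tool jog_arm, never from a script. Its argument "rows" is a list of rows, each a list of 6 numbers: the shift along the tool's x, y, z in mm, then the turn, a rotation vector about the tool's x, y, z in rad. A call has 1 to 12 rows; each row is the pose to reach, as a shift and turn from the pose measured when the call began, along the tool's axes at that moment; what a row does not reach only later rows make up. A row lasts 1/10 s, in which the tool goes at most 50 mm and 8.59 degrees, less where a joint would pass 70% of its speed; a pose out of reach is approached as far as the arm can. A call with a gripper value outside its range is refused whole. "jaw" is the gripper command: -1 is shut, 1 is fully open, values between are in proportion, set as the call begins (left out, the last holds). The fingers move at their own pace and stop on an object; the grip force is fixed at half the most. Time passes only in rows, so rows that repeat a pose let the fingers close. It gives the time, the measured TCP pose, the force and the opening at its end, in the units of the state.
- state(): the state, without advancing time (a new reading comes with each control period).
- camera(name): name is "scene" or "top" or "wrist"; returns the picture (384x512x3 uint8, blue, green, red); there is no depth.
- calibration(name): a dict with "fovy" (degrees; the focal length in pixels is half the picture's height over the tangent of half this angle, whatever the lens; pixels are square), "cx", "cy" (the principal point, pixels), "rvec" (rotation vector, rad) and "tvec" (3), from world to camera coordinates, as OpenCV has them. Camera axes: x right, y down, z forward; pixel columns grow to the right and rows downward; lengths in m; the calibration is good to about 2 mm. A picture is of the moment at which its call begins: read the wrist's pose just before it. calibration takes no time and is no camera call; for the wrist camera it gives the pose at the moment of the call.
- job_done(): hands the job in, once; it reports no verdict.
The state is a dict: "clock": time; "joint_positions": joint angles; "qvel": joint speeds; "joint_torque": joint torques, N m; "tool_pos": TCP position; "tcp_rot": TCP orientation; "force": force on the tool from outside, world axes, zero at the start; "ft_torque": the same for the moment, N m; "finger_gap": opening from 0.0 (shut) to 1.0 (fully open).
Only numpy, scipy, OpenCV 4.12 (cv2) and the standard library are available. Lean on these libraries where they do the work, as an engineer would, in place of code of your own. Each camera call takes 0.05 s, during which the arm holds its last target. There are 200 camera calls.

## Working session

There is one attempt and no reset: what is moved stays moved. The work goes in short steps, Python scripts to look and compute and a tool call to move; the robot and the scene stay as the last step left them, time stands still between calls to the robot, and variables do not carry over. Pictures are saved under pics/ and viewed, about 8 in all and at most 12, crops included, and the job is handed in when it is done.

Besides the shell and the picture viewer there is one more tool, called after "Request:" by a JSON object that holds its "op" and its "data", one argument or row to a line. jog_arm: Moves the arm, as the interface text tells. Its arguments: {"type":"object","properties":{"rows":{"type":"array","items":{"type":"array","items":{"type":"number"}}},"jaw":{"type":"number"}},"required":["rows"]}

```bash
mkdir -p pics; ls
cat > h.py <<'E'
import numpy as np, cv2
from bench import state,camera,calibration,job_done
from scipy.spatial.transform import Rotation as R
def cal(n):
    c=calibration(n); f=192/np.tan(np.radians(c['fovy'])/2)
    K=np.array([[f,0,c['cx']],[0,f,c['cy']],[0,0,1.]])
    return K,cv2.Rodrigues(np.array(c['rvec'],float))[0],np.array(c['tvec'],float).ravel()
def ray(C,uv):
    K,Rm,t=C; d=Rm.T@np.linalg.inv(K)@np.array([uv[0],uv[1],1.]); return -Rm.T@t,d
def onz(C,uv,z):
    o,d=ray(C,uv); return o+d*(z-o[2])/d[2]
def proj(C,p):
    K,Rm,t=C; q=K@(Rm@np.array(p,float)+t); return q[:2]/q[2]
def tool():
    s=state(); return np.array(s['tool_pos']),R.from_euler('xyz',s['tcp_rot'])
def go(p,rpy):
    "rows shift(mm) and rotvec to reach pose"
    p0,r0=tool(); return np.round(r0.inv().apply(np.array(p)-p0)*1000,1),np.round((r0.inv()*R.from_euler('xyz',rpy)).as_rotvec(),4)
E
python3 - <<'E'
from h import *
s=state(); print(s)
a=camera('scene');b=camera('top')
cv2.imwrite('pics/s.png',a);cv2.imwrite('pics/t.png',b)
cv2.imwrite('pics/st.png',np.vstack([cv2.resize(a,(400,300)),cv2.resize(b,(400,300))]))
for n in('scene','top','wrist'):
  c=calibration(n);print(n,c)
E
```

```text
pics
{'clock': 0.0, 'joint_positions': array([ 1.02603781e+00,  5.33286651e-02,  1.61428412e+00,  3.62811459e-05,
        1.47599979e+00, -1.19014628e-01]), 'qvel': array([0.0009318 , 0.00043004, 0.00010815, 0.00040246, 0.00029245,
       0.00167216]), 'joint_torque': array([ 1.23117476e-03, -3.93671143e+01, -3.70178354e+01, -6.48809373e-05,
        6.86677377e-03, -3.58735360e-05]), 'tool_pos': array([0.2578034 , 0.56868084, 0.23278639]), 'tcp_rot': array([-3.14131696e+00,  2.00134292e-03,  1.14504925e+00]), 'force': array([-0.06534752,  0.03783717,  0.2817983 ]), 'ft_torque': array([-0.0522598 , -0.01970295,  0.04450084]), 'finger_gap': 1.0008497156230955}
scene {'fovy': 56.73154702026078, 'cx': 253.2663570060003, 'cy': 191.75630431928218, 'rvec': array([ 1.1874215 ,  2.22177769, -1.02982501]), 'tvec': array([ 0.28546993, -0.21427008,  1.58408808])}
top {'fovy': 47.41897040274224, 'cx': 257.1412136446915, 'cy': 193.82934572388953, 'rvec': array([ 2.11479006, -2.16229727,  0.13252212]), 'tvec': array([0.02930907, 0.55919442, 1.30472247])}
wrist {'fovy': 71.36482637403353, 'cx': 252.68368856204918, 'cy': 187.33690133133751, 'rvec': array([-2.41209114, -1.556478  , -0.24011734]), 'tvec': array([-0.62345512, -0.03990476,  0.37897899])}
```

View pics/t.png

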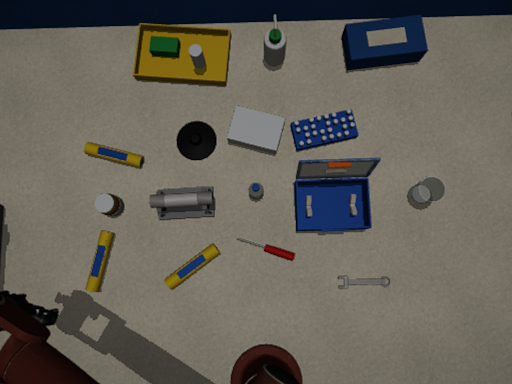

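View pics/s.png

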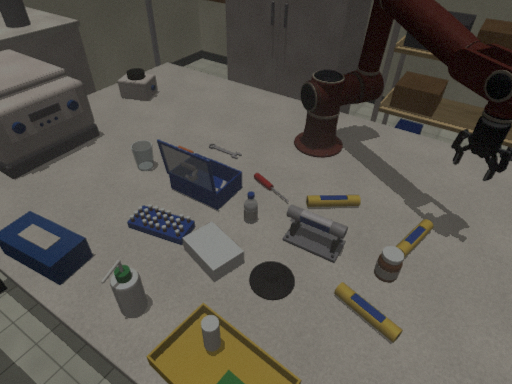

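Run:
```python
from h import *
T=cal('top');S=cal('scene')
for n,uv,z in[('vb base TL',(157,190),.012),('TR',(213,187),.012),('BR',(215,217),.012),('BL',(159,219),.012),('sp L',(151,201),.09),('sp R',(212,200),.09),('case TL',(296,180),.074),('TR',(369,178),.074),('BR',(370,230),.074),('BL',(297,232),.074),('bottle',(256,187),.115),('lid',(300,162),.17),('lid',(378,158),.17)]:
  print(n,onz(T,uv,z).round(3))
for n in('top','scene','wrist'):
  C=cal(n);print(n,(-C[1].T@C[2]).round(3))
a=cv2.imread('pics/t.png');b=cv2.imread('pics/s.png')
A=cv2.resize(a[150:240,140:230],(400,400),interpolation=2);B=cv2.resize(a[145:245,285:385],(400,400),interpolation=2)
C=cv2.resize(b[195:265,270:360],(400,311),interpolation=2);D=cv2.resize(b[135:210,150:250],(400,300),interpolation=2)
im=np.vstack([np.hstack([A,B])[:, :],np.hstack([C[:300],D])]);im=cv2.convertScaleAbs(im,alpha=1.6)
cv2.imwrite('pics/c1.png',cv2.resize(im,(685,600)))
```

```text
vb base TL [0.583 0.334 0.012]
TR [0.589 0.156 0.012]
BR [0.494 0.151 0.012]
BL [0.491 0.326 0.012]
sp L [0.539 0.332 0.09 ]
sp R [0.537 0.15  0.09 ]
case TL [ 0.594 -0.101  0.074]
TR [ 0.595 -0.32   0.074]
BR [ 0.439 -0.314  0.074]
BL [ 0.438 -0.099  0.074]
bottle [0.569 0.018 0.115]
lid [ 0.628 -0.107  0.17 ]
lid [ 0.634 -0.325  0.17 ]
top [ 0.368 -0.006  1.371]
scene [1.297 0.493 0.843]
wrist [0.187 0.601 0.372]
```

View pics/c1.png

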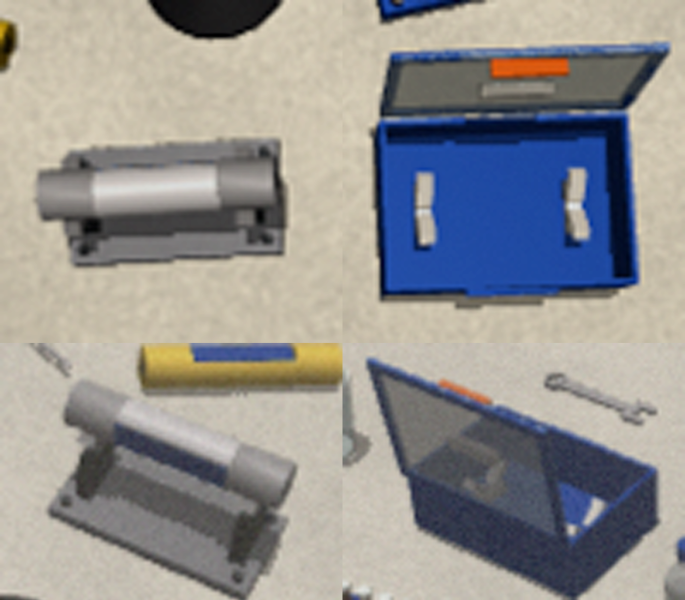

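Run:
```python
from h import *
print(go((.53,.242,.26),(np.pi,0,0.03)))
p,r=tool();C=cal('wrist');print('cam in tool',r.inv().apply(-C[1].T@C[2]-p), r.inv().apply(C[1].T@[0,0,1]))
```

```text
(array([-185.2,  382.8,  -26.9]), array([8.000e-04, 1.800e-03, 1.115e+00]))
cam in tool [-0.00050785 -0.07783071 -0.13890174] [-4.64587140e-05  3.04743405e-01  9.52434488e-01]
```

Request:
{"op": "jog_arm", "data": {
  "rows": [
    [-185, 383, -27, 0, 0, 1.115],
    [-185, 383, -27, 0, 0, 1.115],
    [-185, 383, -27, 0, 0, 1.115],
    [-185, 383, -27, 0, 0, 1.115],
    [-185, 383, -27, 0, 0, 1.115],
    [-185, 383, -27, 0, 0, 1.115],
    [-185, 383, -27, 0, 0, 1.115],
    [-185, 383, -27, 0, 0, 1.115],
    [-185, 383, -27, 0, 0, 1.115],
    [-185, 383, -27, 0, 0, 1.115],
    [-185, 383, -27, 0, 0, 1.115],
    [-185, 383, -27, 0, 0, 1.115]
  ],
  "jaw": 1
}}

```text
clock: 1.3
tool_pos: [0.5294, 0.2428, 0.2596]
tcp_rot: [3.14, 0.002, 0.031]
force: [0.0, -0.9, 0.0]
finger_gap: 0.994
```

Run:
```python
from h import *
p,r=tool();print(p,r.as_euler('xyz'));a=camera('wrist');C=cal('wrist');cv2.imwrite('pics/w1.png',a)
np.savez('w1.npz',K=C[0],R=C[1],t=C[2])
print(proj(C,(.539,.242,.09)))
```

```text
[0.52944604 0.24284582 0.25961156] [3.14015635e+00 2.08730722e-03 3.11879260e-02]
[261.02311979 171.1373701 ]
```

View pics/w1.png

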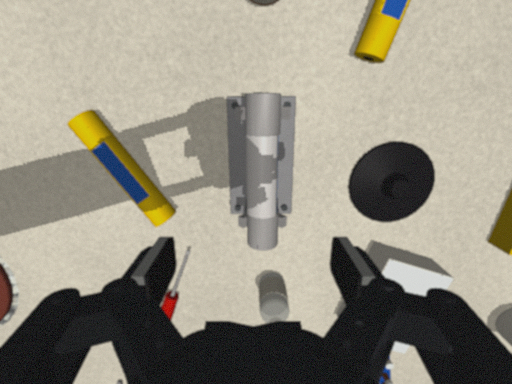

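Run:
```python
from h import *
d=np.load('w1.npz');W=(d['K'],d['R'],d['t'])
for n,uv,z in[('top end L',(245,97),.09),('top end R',(281,97),.09),('bot L',(248,244),.09),('bot R',(277,244),.09),('b1',(228,97),.012),('b2',(296,97),.012),('b3',(292,213),.012),('b4',(232,213),.012)]:
  print(n,onz(W,uv,z).round(4))
S=cal('scene');b=cv2.imread('pics/s.png')
hsv=cv2.cvtColor(b,cv2.COLOR_BGR2HSV)
crop=(slice(195,265),slice(270,360))
m=cv2.inRange(hsv,(100,70,20),(135,255,255))[crop]
n,l,st,ce=cv2.connectedComponentsWithStats(m);print(st,ce)
# rows of image around mid column
cax=np.array([.539,.242,.09])
c0=proj(S,cax);print('axis mid',c0)
col=int(round(c0[0]))
for y in range(int(c0[1])-12,int(c0[1])+16): print(y,b[y,col-1:col+2].mean(0).round(),hsv[y,col])
for a in range(-40,150,10):
  q=cax+[.02*np.sin(np.radians(a)),0,.02*np.cos(np.radians(a))]
  print(a,proj(S,q).round(1))
print(proj(S,cax+[0,.03,0]))
```

```text
top end L [0.518  0.3249 0.09  ]
top end R [0.5573 0.3262 0.09  ]
bot L [0.5262 0.1438 0.09  ]
bot R [0.5639 0.1451 0.09  ]
b1 [0.4924 0.3252 0.012 ]
b2 [0.5854 0.3282 0.012 ]
b3 [0.5933 0.1561 0.012 ]
b4 [0.4993 0.153  0.012 ]
[[   0    0   90   70 6164]
 [  51    1   26    4   96]
 [  31   22    1    1    1]
 [  31   24    2    2    3]
 [  34   24    2    2    3]
 [  37   25    1    1    1]
 [  34   27    1    1    1]
 [  38   27    1    1    1]
 [  40   27    3    3    4]
 [  36   28    1    1    1]
 [  44   29    1    1    1]
 [  44   30    3    2    3]
 [  48   30    2    1    2]
 [  49   31    7    4   12]
 [  56   33    3    4    7]] [[44.20765737 35.02903958]
 [62.67708333  2.40625   ]
 [31.         22.        ]
 [31.66666667 24.66666667]
 [34.33333333 24.33333333]
 [37.         25.        ]
 [34.         27.        ]
 [38.         27.        ]
 [41.25       27.75      ]
 [36.         28.        ]
 [44.         29.        ]
 [45.         30.66666667]
 [48.5        30.        ]
 [51.91666667 32.5       ]
 [57.         34.57142857]]
axis mid [317.12618186 220.88450388]
208 [73.
[... 567 characters left out ...]
]
225 [45. 34. 31.] [117  62  45]
226 [45. 34. 35.] [128  60  47]
227 [45. 35. 34.] [118  65  47]
228 [61. 55. 54.] [110  27  56]
229 [78. 77. 79.] [150   3  78]
230 [78. 78. 79.] [ 0  9 82]
231 [80. 79. 80.] [160  10  80]
232 [78. 78. 80.] [165   6  79]
233 [74. 75. 75.] [60  3 81]
234 [60. 59. 60.] [ 0  0 60]
235 [52. 53. 55.] [45  9 56]
-40 [319.6 214.8]
-30 [319.3 214.8]
-20 [318.9 215.1]
-10 [318.5 215.5]
0 [318.  216.1]
10 [317.5 216.8]
20 [317.  217.7]
30 [316.4 218.7]
40 [315.9 219.7]
50 [315.5 220.8]
60 [315.1 221.9]
70 [314.7 222.9]
80 [314.4 223.9]
90 [314.2 224.8]
100 [314.1 225.5]
110 [314.1 226.1]
120 [314.2 226.6]
130 [314.4 226.9]
140 [314.6 227. ]
[326.24454569 224.85032897]
```

```bash
cat >> h.py <<'E'
AX=np.array([.5415,.238,.090]);YAW=.040
def lean(L,ox=0,ax=AX,yaw=YAW,oz=.006):
    "rows to TCP pose with tool leaned by L deg about axis; axis at tool coords (ox,0,oz)"
    r=R.from_euler('z',yaw)*R.from_euler('y',L,degrees=True)*R.from_euler('x',np.pi)
    p=np.array(ax)-r.apply([ox,0,oz]); p0,r0=tool()
    return np.round(r0.inv().apply(p-p0)*1000,1),np.round((r0.inv()*r).as_rotvec(),4)
E
python3 - <<'E'
from h import *
print(lean(0,.0025),lean(0,.0025,AX+[0,0,.1]))
E
```

```text
(array([  9.7,   5.2, 163.7]), array([ 0.0015,  0.0018, -0.0083])) (array([ 9.6,  5.4, 63.7]), array([ 0.0015,  0.0018, -0.0083]))
```

Request:
{"op": "jog_arm", "data": {
  "rows": [
    [9.6, 5.3, 40, 0.0015, 0.002, -0.008],
    [9.6, 5.3, 85, 0.0015, 0.002, -0.008],
    [9.7, 5.2, 125, 0.0015, 0.002, -0.008],
    [9.7, 5.2, 150, 0.0015, 0.002, -0.008],
    [9.7, 5.2, 164, 0.0015, 0.002, -0.008],
    [9.7, 5.2, 164, 0.0015, 0.002, -0.008],
    [9.7, 5.2, 164, 0.0015, 0.002, -0.008]
  ],
  "jaw": 1
}}

```text
clock: 2.05
tool_pos: [0.5396, 0.2387, 0.0971]
tcp_rot: [-3.141, -0.002, 0.041]
force: [-0.5, -0.0, 0.3]
finger_gap: 1.0
```

Request:
{"op": "jog_arm", "data": {
  "rows": [
    [0, 0, 0, 0, 0, 0],
    [0, 0, 0, 0, 0, 0],
    [0, 0, 0, 0, 0, 0],
    [0, 0, 0, 0, 0, 0],
    [0, 0, 0, 0, 0, 0],
    [0, 0, 0, 0, 0, 0]
  ],
  "jaw": -1
}}

```text
clock: 2.65
tool_pos: [0.54, 0.2389, 0.0987]
tcp_rot: [-3.141, -0.003, 0.04]
force: [-1.9, -0.7, 5.2]
finger_gap: 0.375
```

Run:
```python
from h import *
s=state();print(s['force'],s['ft_torque'],s['finger_gap'],s['finger_gap']*85)
p,r=tool();print(p,r.as_euler('xyz'))
```

```text
[-1.92347372 -0.70633695  5.21104838] [-0.04637547  0.49203148 -0.01130016] 0.37484180901171427 31.861553765995712
[0.53995637 0.23889812 0.0987177 ] [-3.14063013e+00 -2.86452548e-03  4.04526585e-02]
```

Request:
{"op": "jog_arm", "data": {
  "rows": [
    [-1, 0, 0.4, 0, 0.13, 0],
    [-2, 0, 0.9, 0, 0.26, 0],
    [-2.9, 0, 1.6, 0, 0.39, 0],
    [-3.6, 0, 2.3, 0, 0.52, 0],
    [-4.3, 0, 3.1, 0, 0.65, 0],
    [-4.9, 0, 4.1, 0, 0.78, 0],
    [-4.9, 0, 4.1, 0, 0.78, 0],
    [-4.9, 0, 4.1, 0, 0.78, 0]
  ],
  "jaw": -1
}}

```text
clock: 3.45
tool_pos: [0.5342, 0.2389, 0.0953]
tcp_rot: [-3.141, -0.784, 0.04]
force: [-18.9, -1.1, 13.1]
finger_gap: 0.374
```

Run:
```python
from h import *
s=state();print(s['force'],s['ft_torque'],s['finger_gap'],s['joint_positions'])
p,r=tool();print(p,r.as_matrix()[:,2],np.degrees(np.arcsin(r.as_matrix()[0,2])))
```

```text
[-18.91991534  -1.12912182  13.13073849] [-0.12896823  1.10374099 -0.10335481] 0.3740019064594457 [ 0.41584044 -0.22914947  2.27054022 -0.65864556  0.43536501  0.88442355]
[0.53421014 0.2389105  0.09533629] [ 0.7052172   0.02924592 -0.70838788] 44.84709370166399
```

Request:
{"op": "jog_arm", "data": {
  "rows": [
    [-1.3, 0, -0.2, 0, 0.1, 0],
    [-2.2, 0, 0, 0, 0.2, 0],
    [-2.2, 0, 0, 0, 0.2, 0]
  ],
  "jaw": -1
}}

```text
clock: 3.75
tool_pos: [0.5263, 0.2257, 0.1114]
tcp_rot: [-3.124, -0.94, 0.039]
force: [1.0, 0.1, -5.7]
finger_gap: 0.37
```

Request:
{"op": "jog_arm", "data": {
  "rows": [
    [0, 0, 0, 0, 0, 0],
    [0, 0, 0, 0, 0, 0],
    [0, 0, 0, 0, 0, 0],
    [0, 0, 0, 0, 0, 0],
    [0, 0, -20, 0, 0, 0],
    [0, 0, -50, 0, 0, 0],
    [0, 0, -80, 0, 0, 0],
    [0, 0, -80, 0, 0, 0]
  ],
  "jaw": 1
}}

```text
clock: 4.55
tool_pos: [0.4622, 0.2232, 0.1638]
tcp_rot: [-3.118, -0.948, 0.036]
force: [0.6, 0.3, 0.8]
finger_gap: 0.999
```

Run:
```python
from h import *
p,r=tool();print(p,r.as_euler('xyz'))
S=cal('scene');b=camera('scene');cv2.imwrite('pics/s2.png',b);W=cal('wrist');a=camera('wrist');cv2.imwrite('pics/w2.png',a)
np.savez('w2.npz',K=W[0],R=W[1],t=W[2])
c0=proj(S,AX).astype(int)
B=cv2.resize(b[c0[1]-35:c0[1]+35,c0[0]-50:c0[0]+50],(700,490),interpolation=2)
A=cv2.resize(a,(400,300));B=cv2.resize(B,(400,300))
cv2.imwrite('pics/c2.png',np.hstack([A,B]))
```

```text
[0.46220632 0.2231841  0.1638259 ] [-3.11773862 -0.94826653  0.03577943]
```

View pics/c2.png

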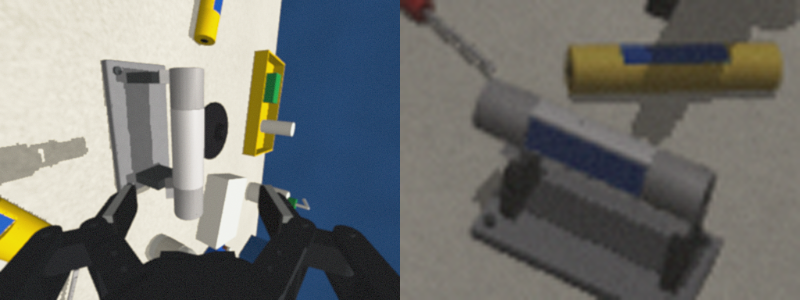

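```bash
cat >> h.py <<'E'
def flat(name,img,C,ax=AX,yaw=YAW):
    "profile of blue across the spindle over surface angle; prints edges as angle from up (toward +x)"
    u=np.array([-np.sin(yaw),np.cos(yaw),0]);n=np.array([np.cos(yaw),np.sin(yaw),0]);z=np.array([0,0,1.])
    o=-C[1].T@C[2]; v=o-ax; v-=u*(v@u); v/=np.linalg.norm(v); w=np.cross(u,v)  # w lateral
    hs=np.arange(-.032,.0321,.0005); prof=[]
    for h in hs:
        pts=np.array([proj(C,ax+w*h+u*s) for s in np.linspace(-.03,.03,25)],np.float32)
        q=cv2.remap(img,pts[:,:1],pts[:,1:],cv2.INTER_LINEAR).reshape(-1,3).astype(float)
        prof.append(np.median(q[:,0]-q[:,2]))
    prof=np.array(prof); thr=(prof.max()+np.percentile(prof,20))/2
    i=np.where(prof>thr)[0]; va=np.degrees(np.arctan2(v@n,v@z))
    e=[hs[i[0]],hs[i[-1]]]; sg=np.sign((w@n)*np.cos(np.radians(va))-(w@z)*np.sin(np.radians(va)))
    return va,sg,np.array(e)*1000,prof.max()
E
python3 - <<'E'
from h import *
for f in('pics/s.png','pics/s2.png'): print(flat('s',cv2.imread(f),cal('scene')))
print(lean(0,0,AX+[0,0,.11]))
E
```

```text
(np.float64(45.47499614188862), np.float64(1.0), array([ 3.5, 19.5]), np.float64(12.0))
(np.float64(45.47499614188862), np.float64(1.0), array([-4., 17.]), np.float64(26.0))
(array([ 83.8, -11.9,  37.8]), array([-0.0169, -0.9429,  0.0075]))
```

Request:
{"op": "jog_arm", "data": {
  "rows": [
    [0, 0, -30, 0, 0, 0],
    [40, -10, 10, -0.01, -0.25, 0],
    [60, -12, 30, -0.01, -0.4, 0.004],
    [84, -12, 38, -0.017, -0.55, 0.0075],
    [84, -12, 38, -0.017, -0.7, 0.0075],
    [84, -12, 38, -0.017, -0.85, 0.0075],
    [84, -12, 38, -0.017, -0.943, 0.0075],
    [84, -12, 38, -0.017, -0.943, 0.0075],
    [84, -12, 38, -0.017, -0.943, 0.0075]
  ]
}}

```text
clock: 5.55
tool_pos: [0.5442, 0.2371, 0.2033]
tcp_rot: [3.14, 0.004, 0.037]
force: [-0.0, 0.4, 0.3]
finger_gap: 0.998
```

Run:
```python
from h import *
p,r=tool();print(p,r.as_euler('xyz'));W=cal('wrist');a=camera('wrist');cv2.imwrite('pics/w3.png',a)
np.savez('w3.npz',K=W[0],R=W[1],t=W[2])
print(flat('w',a,W))
b=cv2.resize(a[60:330,150:370],(660,600)) if 0 else cv2.resize(a[20:320,130:380],(500,600),interpolation=2);cv2.imwrite('pics/c3.png',b)
print(lean(-20,.0025),lean(-20,.0025,AX+[-.03,0,.08]),proj(W,AX))
```

```text
[0.54419403 0.23713673 0.20330946] [3.13961362 0.00355418 0.03718177]
(np.float64(0.7765511406428235), np.float64(1.0), array([11. , 16.5]), np.float64(59.0))
(array([ -5.6,  -0.9, 108.6]), array([ 0.0021,  0.3518, -0.0017])) (array([-35.8,  -1.9,  28.6]), array([ 0.0021,  0.3518, -0.0017])) [250.41259857 183.03593717]
```

View pics/c3.png

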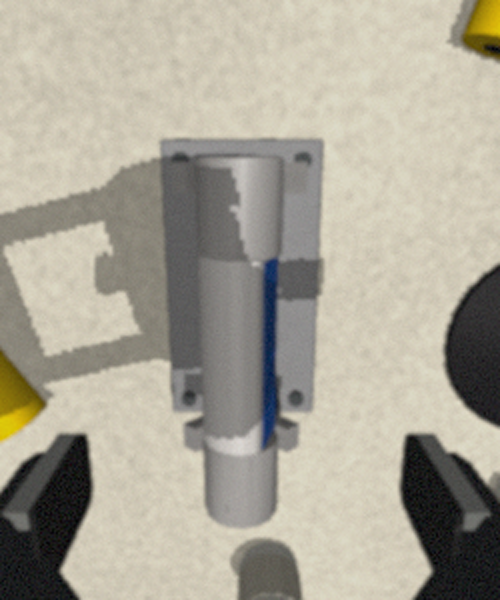

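Run:
```python
from h import *
L=np.radians(35);back=np.array([np.sin(L),0,np.cos(L)])
print(lean(35,0,AX+.09*back),lean(35,0))
```

```text
(array([53.6,  1.2, 34.6]), array([ 0.0011, -0.6081, -0.0025])) (array([  2.2,  -0.9, 108.4]), array([ 0.0011, -0.6081, -0.0025]))
```

Request:
{"op": "jog_arm", "data": {
  "rows": [
    [10, 0, 5, 0, -0.13, -0.002],
    [20, 0, 12, 0, -0.26, -0.002],
    [35, 0, 20, 0, -0.4, -0.002],
    [54, 1, 34, 0, -0.54, -0.002],
    [54, 1, 35, 0.001, -0.608, -0.0025],
    [54, 1, 35, 0.001, -0.608, -0.0025],
    [28, 0, 72, 0.001, -0.608, -0.0025],
    [2.2, -1, 108.4, 0.001, -0.608, -0.0025],
    [2.2, -1, 108.4, 0.001, -0.608, -0.0025],
    [2.2, -1, 108.4, 0.001, -0.608, -0.0025]
  ]
}}

```text
clock: 6.6
tool_pos: [0.5435, 0.2383, 0.0952]
tcp_rot: [3.141, 0.611, 0.04]
force: [0.5, 0.1, 0.3]
finger_gap: 1.001
```

Run:
```python
from h import *
s=state();print(s['force'],s['joint_positions'],lean(35,0))
```

```text
[0.47196787 0.06014378 0.26473989] [0.23583175 0.48047439 1.43122364 0.11445019 1.83000007 0.19020041] (array([ 1.3,  0.3, -0.6]), array([ 0.0012, -0.0003,  0.0004]))
```

Request:
{"op": "jog_arm", "data": {
  "rows": [
    [1, 0, 0, 0, 0, 0],
    [1, 0, 0, 0, 0, 0],
    [1, 0, 0, 0, 0, 0],
    [1, 0, 0, 0, 0, 0],
    [1, 0, 0, 0, 0, 0],
    [1, 0, 0, 0, 0, 0]
  ],
  "jaw": -1
}}

```text
clock: 7.2
tool_pos: [0.5462, 0.2388, 0.1025]
tcp_rot: [-3.141, 0.61, 0.042]
force: [-3.5, -1.3, 23.4]
finger_gap: 0.273
```

Run:
```python
from h import *
s=state();print(s['force'],s['finger_gap'])
for L in (28,21,14,7,0,-7,-14,-21,-28,-34,-39): a,b=lean(L,0,oz=.007);print(L,a,b)
```

```text
[-3.51828489 -1.33080577 23.37147149] 0.27300672749984806
28 [2.5 0.7 6. ] [0.0002 0.1214 0.0018]
21 [1.6 0.7 6.1] [1.000e-04 2.435e-01 1.800e-03]
14 [0.8 0.7 6.4] [-0.      0.3657  0.0018]
7 [0.  0.7 6.7] [-1.000e-04  4.879e-01  1.800e-03]
0 [-0.7  0.7  7.2] [-3.000e-04  6.101e-01  1.800e-03]
-7 [-1.4  0.7  7.7] [-4.000e-04  7.322e-01  1.800e-03]
-14 [-2.   0.6  8.3] [-5.000e-04  8.544e-01  1.800e-03]
-21 [-2.5  0.6  9. ] [-6.000e-04  9.766e-01  1.800e-03]
-28 [-2.9  0.6  9.7] [-7.0000e-04  1.0987e+00  1.8000e-03]
-34 [-3.2  0.6 10.4] [-8.0000e-04  1.2035e+00  1.8000e-03]
-39 [-3.4  0.6 11. ] [-9.0000e-04  1.2907e+00  1.7000e-03]
```

Run:
```python
from h import *
print(lean(35,0,oz=-.003))
```

```text
(array([ 3.3,  0.7, 15.9]), array([ 0.0003, -0.0008,  0.0018]))
```

Request:
{"op": "jog_arm", "data": {
  "rows": [
    [0, 0, 0, 0, 0, 0],
    [0, 0, 0, 0, 0, 0],
    [0, 0, 0, 0, 0, 0],
    [1.5, 0.5, 0, 0, 0, 0],
    [3.3, 0.7, 8, 0, 0, 0.002],
    [3.3, 0.7, 16, 0, 0, 0.002],
    [3.3, 0.7, 16, 0, 0, 0.002]
  ],
  "jaw": 1
}}

```text
clock: 7.9
tool_pos: [0.5378, 0.2376, 0.0853]
tcp_rot: [3.14, 0.614, 0.039]
force: [-0.2, -0.2, 0.7]
finger_gap: 1.001
```

Request:
{"op": "jog_arm", "data": {
  "rows": [
    [0, 0, 0, 0, 0, 0],
    [0, 0, 0, 0, 0, 0],
    [0, 0, 0, 0, 0, 0],
    [0, 0, 0, 0, 0, 0],
    [0, 0, 0, 0, 0, 0],
    [0, 0, 0, 0, 0, 0]
  ],
  "jaw": -1
}}

```text
clock: 8.5
tool_pos: [0.538, 0.2377, 0.086]
tcp_rot: [3.14, 0.614, 0.04]
force: [-2.0, -0.6, 4.6]
finger_gap: 0.439
```

Run:
```python
from h import *
s=state();print(s['force'],s['finger_gap'])
p,r=tool();print('axis in tool',r.inv().apply(AX-p)*1000)
print(flat('s',camera('scene'),cal('scene')))
```

```text
[-2.02528894 -0.62268919  4.56663243] 0.4387690319093969
axis in tool [ 0.60074081 -0.20251274 -5.28704039]
(np.float64(45.47499614188862), np.float64(1.0), array([-3., 32.]), np.float64(0.0))
```

Run:
```python
from h import *
for L in (28,21,14,7,0,-7,-14,-21,-28,-34,-38): a,b=lean(L,.0005,oz=-.0053);print(L,a,b)
```

```text
28 [ 0.8 -0.2  0. ] [ 0.001   0.1254 -0.0003]
21 [ 1.4 -0.2 -0. ] [ 1.000e-03  2.476e-01 -2.000e-04]
14 [ 2.1 -0.2 -0.2] [ 1.000e-03  3.698e-01 -1.000e-04]
7 [ 2.7 -0.2 -0.4] [ 1.000e-03  4.919e-01 -1.000e-04]
0 [ 3.2 -0.2 -0.7] [ 0.001   0.6141 -0.    ]
-7 [ 3.8 -0.2 -1. ] [0.001  0.7363 0.    ]
-14 [ 4.3 -0.2 -1.4] [1.000e-03 8.585e-01 1.000e-04]
-21 [ 4.7 -0.2 -1.9] [1.000e-03 9.806e-01 2.000e-04]
-28 [ 5.1 -0.2 -2.4] [1.0000e-03 1.1028e+00 2.0000e-04]
-34 [ 5.4 -0.2 -2.9] [1.0000e-03 1.2075e+00 3.0000e-04]
-38 [ 5.5 -0.2 -3.3] [1.0000e-03 1.2773e+00 3.0000e-04]
```

Request:
{"op": "jog_arm", "data": {
  "rows": [
    [0.8, 0, 0, 0, 0.125, 0],
    [1.4, 0, 0, 0, 0.248, 0],
    [2.1, 0, -0.2, 0, 0.37, 0],
    [2.7, 0, -0.4, 0, 0.492, 0],
    [3.2, 0, -0.7, 0, 0.614, 0],
    [3.8, 0, -1, 0, 0.736, 0],
    [4.3, 0, -1.4, 0, 0.858, 0],
    [4.7, 0, -1.9, 0, 0.98, 0],
    [5.1, 0, -2.4, 0, 1.103, 0],
    [5.4, 0, -2.9, 0, 1.207, 0],
    [5.5, 0, -3.3, 0, 1.277, 0],
    [5.5, 0, -3.3, 0, 1.277, 0]
  ],
  "jaw": -1
}}

```text
clock: 9.75
tool_pos: [0.5439, 0.2384, 0.086]
tcp_rot: [3.142, -0.666, 0.042]
force: [-3.2, 0.1, 3.6]
finger_gap: 0.44
```

Run:
```python
from h import *
s=state();print(s['force'],s['finger_gap'],s['joint_positions'])
p,r=tool();print('axis in tool',r.inv().apply(AX-p)*1000)
```

```text
[-3.23721198  0.09900371  3.58857517] 0.4396680418139964 [ 0.38512738 -0.17167617  2.19849814 -0.43296475  0.51847268  0.6556995 ]
axis in tool [ 0.62201519  0.33392213 -4.65469311]
```

Request:
{"op": "jog_arm", "data": {
  "rows": [
    [0, 0, 0, 0, 0, 0],
    [0, 0, 0, 0, 0, 0],
    [0, 0, 0, 0, 0, 0],
    [0, 0, 0, 0, 0, 0],
    [0, 0, -40, 0, 0, 0],
    [0, 0, -90, 0, 0, 0],
    [0, 0, -120, 0, 0, 0],
    [0, 0, -120, 0, 0, 0]
  ],
  "jaw": 1
}}

```text
clock: 10.55
tool_pos: [0.4707, 0.2367, 0.186]
tcp_rot: [-3.137, -0.674, 0.04]
force: [0.7, 0.7, -0.1]
finger_gap: 0.996
```

Run:
```python
from h import *
print(flat('s',camera('scene'),cal('scene')))
print(lean(0,0,AX+[0,0,.11]))
```

```text
(np.float64(45.47499614188862), np.float64(1.0), array([-18.5,   1. ]), np.float64(56.0))
(array([69.7,  1.1, 26.5]), array([-0.003 , -0.6709,  0.002 ]))
```

Request:
{"op": "jog_arm", "data": {
  "rows": [
    [20, 0, 8, 0, -0.13, 0],
    [40, 0, 15, 0, -0.26, 0],
    [55, 0, 20, 0, -0.4, 0],
    [69.7, 1, 26.5, -0.002, -0.54, 0.002],
    [69.7, 1, 26.5, -0.003, -0.671, 0.002],
    [69.7, 1, 26.5, -0.003, -0.671, 0.002],
    [69.7, 1, 26.5, -0.003, -0.671, 0.002]
  ]
}}

```text
clock: 11.3
tool_pos: [0.5414, 0.2375, 0.2032]
tcp_rot: [3.141, 0.002, 0.039]
force: [-0.6, 0.7, 0.7]
finger_gap: 0.997
```

```bash
cat >> h.py <<'E'
def sil(img,C,s0,ax=AX,yaw=YAW):
    "grey profile across at axial offset s0"
    u=np.array([-np.sin(yaw),np.cos(yaw),0]);o=-C[1].T@C[2];v=o-ax;v-=u*(v@u);v/=np.linalg.norm(v);w=np.cross(u,v);out=[]
    for h in np.arange(-.03,.0301,.001):
        q=np.array([proj(C,ax+w*h+u*(s0+s)) for s in np.linspace(-.006,.006,7)],np.float32)
        out.append(np.median(cv2.remap(img,q[:,:1],q[:,1:],1).reshape(-1,3),0).astype(int).tolist())
    return out
E
python3 - <<'E'
from h import *
p,r=tool();print(p,r.as_euler('xyz'));W=cal('wrist');a=camera('wrist');cv2.imwrite('pics/w4.png',a)
np.savez('w4.npz',K=W[0],R=W[1],t=W[2])
print(flat('w',a,W))
cv2.imwrite('pics/c4.png',cv2.resize(a[20:320,130:380],(500,600),interpolation=2))
E
```

```text
[0.5414165  0.2375196  0.20323748] [3.14052886e+00 2.46162602e-03 3.89488058e-02]
(np.float64(0.08397379917014859), np.float64(1.0), array([-9., 14.]), np.float64(88.0))
```

View pics/c4.png

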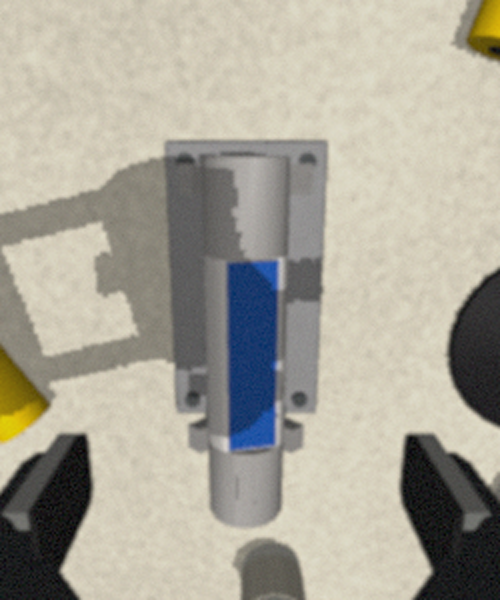

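Run:
```python
from h import *
d=np.load('w4.npz');W=(d['K'],d['R'],d['t']);a=cv2.imread('pics/w4.png').astype(int)
print(proj(W,AX),proj(W,AX+[-.0024,.06,0]),proj(W,AX+[.0024,-.06,0]))
for y in (170,185,200,215,260,270):
  row=a[y,222:285]; print(y,' '.join('%d/%d'%(q.mean(),q[0]-q[2]) for q in row))
```

```text
[253.08398561 183.61452265] [253.09690377 121.00563862] [253.07275221 238.058084  ]
170 92/1 97/0 93/0 88/-2 96/-1 91/2 85/-4 94/2 97/-4 94/-4 98/-2 112/-4 113/-7 117/-6 115/-4 121/-5 126/-5 131/-6 134/-4 134/-8 127/-4 112/17 86/49 64/78 61/81 72/76 68/77 62/82 67/79 64/84 69/79 62/84 62/80 66/80 59/89 64/80 64/82 60/88 65/79 69/80 64/83 60/85 67/76 64/85 65/81 62/75 88/36 116/9 117/-5 106/-4 98/-5 92/-1 92/-2 96/1 105/0 123/-3 130/-3 131/0 122/-4 116/-1 110/1 113/0 113/2
185 94/1 90/-1 94/-3 93/1 94/1 87/0 95/-3 92/1 94/2 91/0 97/-3 105/-4 112/-9 116/-8 114/-4 121/-5 124/-7 124/-7 133/-6 132/-6 134/-3 108/19 84/49 66/74 60/81 65/88 63/80 64/81 60/85 63/88 58/85 74/73 65/78 64/85 62/84 63/85 54/100 63/82 65/83 67/79 59/93 65/81 62/84 59/88 56/97 70/72 94/37 116/7 118/-4 101/-4 106/-3 128/-1 140/-4 139/-5 145/-3 141/-5 140/-2 142/-3 141/-3 142/-3 143/0 142/0 142/3
200 95/5 90/1 89/0 90/1 92/0 88/-4 92/2 89/-3 95/-1 90/2 95/0 101/-1 113/-5 118/-4 121/-2 120/-6 122/-6 127/-5 128/-3 135/-3 131/-5 119/9 94/38 66/73 61/84 66/77 56/92 67/80 65/82 66/82 66/80 64/81 64/77 60/86 62/83 61/88 58
[... 828 characters left out ...]
58/-5 158/-4 156/-7 162/-8 158/-5 154/-7 153/-7 148/-6 146/-8 146/-7 136/-9 134/-5 125/-9 120/-7 110/-5 130/-13 181/-23 202/-26 203/-27 208/-26 206/-24 215/-21 208/-22 210/-24 207/-23 207/-25 210/-25 209/-25 209/-23 208/-25
270 208/-24 207/-25 206/-25 204/-23 202/-26 204/-27 202/-24 199/-27 196/-24 198/-25 203/-26 196/-24 172/-21 141/-15 116/-7 120/-3 129/-6 136/-6 139/-9 144/-6 150/-7 152/-7 154/-8 156/-9 158/-3 158/-5 161/-11 164/-8 165/-10 163/-8 162/-9 163/-11 164/-6 159/-8 156/-5 151/-9 150/-5 155/-8 153/-5 148/-5 149/-7 142/-6 141/-5 136/-8 130/-3 122/-6 117/-5 107/-7 136/-13 177/-22 202/-26 205/-24 203/-27 204/-25 202/-27 202/-27 201/-27 204/-24 206/-26 206/-24 207/-24 208/-22 206/-23
```

Run:
```python
from h import *
L=np.radians(13);back=np.array([np.sin(L),0,np.cos(L)]);A=AX+[-.0005,-.006,0]
print(lean(13,0,A+.05*back,oz=-.005),lean(13,0,A,oz=-.005))
```

```text
(array([10.4,  6.1, 69.9]), array([ 0.0008, -0.2251, -0.0004])) (array([ -0.8,   5.6, 118.7]), array([ 0.0008, -0.2251, -0.0004]))
```

Request:
{"op": "jog_arm", "data": {
  "rows": [
    [5, 3, 35, 0, -0.12, 0],
    [10.4, 6, 70, 0.001, -0.225, 0],
    [10.4, 6, 70, 0.001, -0.225, 0],
    [5, 6, 95, 0.001, -0.225, 0],
    [-0.8, 5.6, 118.7, 0.001, -0.225, 0],
    [-0.8, 5.6, 118.7, 0.001, -0.225, 0],
    [-0.8, 5.6, 118.7, 0.001, -0.225, 0]
  ],
  "jaw": 1
}}

```text
clock: 12.05
tool_pos: [0.5392, 0.2324, 0.0866]
tcp_rot: [-3.141, 0.225, 0.041]
force: [0.1, -0.2, 0.7]
finger_gap: 1.0
```

Request:
{"op": "jog_arm", "data": {
  "rows": [
    [0, 0, 0, 0, 0, 0],
    [0, 0, 0, 0, 0, 0],
    [0, 0, 0, 0, 0, 0],
    [0, 0, 0, 0, 0, 0],
    [0, 0, 0, 0, 0, 0],
    [0, 0, 0, 0, 0, 0]
  ],
  "jaw": -1
}}

```text
clock: 12.65
tool_pos: [0.5408, 0.2326, 0.0883]
tcp_rot: [-3.141, 0.221, 0.04]
force: [2.5, 0.4, 5.8]
finger_gap: 0.444
```

Run:
```python
from h import *
s=state();print(s['force'],s['finger_gap'])
p,r=tool();A=AX+[-.0005,-.006,0];c=r.inv().apply(A-p);print(c*1000,np.degrees(r.as_euler('xyz')))
for L in (6,0): print(lean(L,c[0],A,oz=c[2]))
```

```text
[2.46002167 0.35440147 5.75880088] 0.4435527796592631
[-0.14488711  0.62959498 -1.66048731] [-179.93996754   12.67859816    2.32024701]
(array([ 0.2,  0.6, -0. ]), array([-0.001 ,  0.1166,  0.0004]))
(array([ 0.4,  0.6, -0.1]), array([-0.001 ,  0.2213,  0.0004]))
```

Rotate to −1° (13.5° total), let go, rise and look.

Request:
{"op": "jog_arm", "data": {
  "rows": [
    [0.2, 0, 0, 0, 0.12, 0],
    [0.4, 0, -0.1, 0, 0.23, 0],
    [0.4, 0, -0.1, 0, 0.23, 0],
    [0.4, 0, -0.1, 0, 0.23, 0]
  ],
  "jaw": -1
}}

```text
clock: 13.05
tool_pos: [0.541, 0.2327, 0.0884]
tcp_rot: [-3.14, -0.008, 0.041]
force: [2.0, 0.8, -0.5]
finger_gap: 0.447
```

Request:
{"op": "jog_arm", "data": {
  "rows": [
    [0, 0, 0, 0, 0, 0],
    [0, 0, 0, 0, 0, 0],
    [0, 0, 0, 0, 0, 0],
    [0, 0, 0, 0, 0, 0],
    [0, 0, -40, 0, -0.01, 0],
    [0, 0, -85, 0, -0.01, 0],
    [0, 0, -117, 0, -0.01, 0],
    [0, 0, -117, 0, -0.01, 0],
    [0, 0, -117, 0, -0.01, 0]
  ],
  "jaw": 1
}}

```text
clock: 13.95
tool_pos: [0.5406, 0.2326, 0.2065]
tcp_rot: [-3.14, 0.0, 0.04]
force: [0.0, 0.0, -0.8]
finger_gap: 0.999
```

```bash
cat >> h.py <<'E'
def roll(a,C,ax=AX,s=(-.03,-.02,-.01,0,.01,.02)):
    "flat angle from silhouette-free estimate: blue edges vs journal edges on image rows (wrist, image up=+y)"
    bc=[];bw=[]
    for d in s:
        y=int(proj(C,ax+[-.04*d,d,.015])[1]);x0=int(proj(C,ax)[0])
        q=a[y-1:y+2,x0-30:x0+30].astype(float).mean(0);b=q[:,0]-q[:,2]
        i=np.where(b>40)[0]; e0=i[0]-(b[i[0]]-40)/(b[i[0]]-b[i[0]-1]);e1=i[-1]+(b[i[-1]]-40)/(b[i[-1]]-b[i[-1]+1])
        bc.append((e0+e1)/2+x0-30);bw.append(e1-e0)
    return np.array(bc).round(2),np.array(bw).round(2)
def jour(a,C,ax=AX,s=(-.078,-.072,-.066)):
    out=[]
    for d in s:
        y=int(proj(C,ax+[-.04*d,d,0])[1]);x0=int(proj(C,ax)[0]);g=a[y-1:y+2,x0-30:x0+31].astype(float).mean((0,2))
        dg=np.diff(g);out.append((y,int(np.argmin(dg[:30]))+x0-29.5,int(np.argmax(dg[30:]))+x0+.5))
    return out
E
python3 - <<'E'
from h import *
p,r=tool();print(p,r.as_euler('xyz'));W=cal('wrist');a=camera('wrist');cv2.imwrite('pics/w5.png',a)
np.savez('w5.npz',K=W[0],R=W[1],t=W[2])
print(proj(W,AX));print(roll(a,W));print(jour(a,W))
print('scene',flat('s',camera('scene'),cal('scene')))
y=int(proj(W,AX+[0,-.078,0])[1])
for yy in (y-6,y,y+4): print(yy,[int(v) for v in a[yy,222:285].mean(1)])
E
```

```text
[0.54058992 0.2326381  0.20650573] [-3.13981891e+00  2.49810949e-04  4.04860706e-02]
[253.86927395 178.29941843]
(array([253.22, 253.57, 253.36, 253.53, 253.59, 253.67]), array([23.51, 24.28, 24.02, 24.35, 24.77, 25.46]))
[(247, 234.5, 271.5), (242, 234.5, 271.5), (237, 241.5, 281.5)]
scene (np.float64(45.47499614188862), np.float64(1.0), array([-18.5,  -2.5]), np.float64(28.0))
241 [198, 197, 200, 203, 206, 205, 198, 189, 177, 178, 188, 187, 162, 125, 103, 109, 119, 128, 129, 139, 139, 140, 145, 136, 135, 134, 133, 134, 129, 131, 124, 125, 121, 124, 124, 127, 131, 129, 133, 138, 145, 144, 145, 143, 145, 135, 131, 121, 112, 133, 180, 196, 190, 180, 177, 188, 197, 206, 205, 207, 203, 206, 207]
247 [206, 202, 201, 200, 206, 207, 210, 209, 206, 207, 208, 208, 195, 149, 109, 111, 123, 131, 135, 138, 143, 145, 148, 157, 154, 156, 158, 158, 161, 163, 163, 162, 163, 162, 162, 160, 161, 158, 157, 152, 152, 151, 144, 146, 141, 134, 128, 118, 114, 137, 182, 203, 203, 208, 206, 204, 202, 206, 205, 205, 208, 205, 206]
251 [201, 194, 197, 194, 194, 199, 199, 202, 204, 205, 207, 204, 186, 148, 110, 110, 120, 129, 135, 137, 141, 146, 150, 156, 155, 159, 156, 160, 162, 163, 164, 162, 162, 160, 164, 157, 156, 157, 157, 156, 151, 146, 144, 144, 137, 132, 128, 117, 112, 138, 184, 205, 211, 205, 203, 203, 203, 204, 205, 208, 207, 210, 208]
```

Run:
```python
from h import *
d=np.load('w5.npz');W=(d['K'],d['R'],d['t']);a=cv2.imread('pics/w5.png').astype(int)
b=(a[...,0]-a[...,2])[:,248:259].mean(1);i=np.where(b>40)[0];i=i[(i>100)&(i<290)];print(i[0],i[-1])
e1,e2=onz(W,(253.5,i[0]-.5),.105),onz(W,(253.5,i[-1]+.5),.105);m=(e1+e2)/2;print(e1,e2,m)
A=np.array([m[0],m[1],.09]);print(lean(0,0,A,oz=-.003))
```

```text
145 238
[0.53959371 0.27370726 0.105     ] [0.54357316 0.17940469 0.105     ] [0.54158344 0.22655597 0.105     ]
(array([  2.8,   5.8, 116.6]), array([-0.0006,  0.005 ,  0.0005]))
```

Request:
{"op": "jog_arm", "data": {
  "rows": [
    [1, 3, 40, 0, 0, 0],
    [0.8, 5.8, 85, 0, 0, 0],
    [0.8, 5.8, 117, 0, 0, 0],
    [0.8, 5.8, 117, 0, 0, 0],
    [0.8, 5.8, 117, 0, 0, 0]
  ],
  "jaw": 1
}}

```text
clock: 14.55
tool_pos: [0.5386, 0.2262, 0.0853]
tcp_rot: [3.141, 0.008, 0.04]
force: [0.7, -0.8, 0.1]
finger_gap: 1.0
```

Request:
{"op": "jog_arm", "data": {
  "rows": [
    [0, 0, 0, 0, 0, 0],
    [0, 0, 0, 0, 0, 0],
    [0, 0, 0, 0, 0, 0],
    [0, 0, 0, 0, 0, 0],
    [0, 0, 0, 0, 0, 0],
    [0, 0, 0, 0, 0, 0],
    [0, 0, 0, 0, 0, 0]
  ],
  "jaw": -1
}}

```text
clock: 15.25
tool_pos: [0.5413, 0.2267, 0.088]
tcp_rot: [-3.141, 0.002, 0.04]
force: [4.9, 0.9, 6.0]
finger_gap: 0.441
```

Request:
{"op": "jog_arm", "data": {
  "rows": [
    [0, 0, -15, 0, 0, 0],
    [0, 0, -40, 0, 0, 0],
    [0, 0, -85, 0, 0, 0],
    [0, 0, -130, 0, 0, 0],
    [0, 0, -180, 0, 0, 0],
    [0, 0, -180, 0, 0, 0]
  ],
  "jaw": -1
}}

```text
clock: 15.85
tool_pos: [0.544, 0.2275, 0.2767]
tcp_rot: [-3.137, -0.01, 0.041]
force: [1.3, 0.2, -3.0]
finger_gap: 0.442
```

Run:
```python
from h import *
s=state();print(s['force'],s['ft_torque'],s['finger_gap'])
print(go((.515,-.13,.30),(np.pi,0,0.0)))
```

```text
[ 1.30008965  0.16500198 -2.98373467] [-0.02662832 -0.08877398 -0.036932  ] 0.44158762760629894
(array([-43.3, 355.9, -25.2]), array([-0.0043, -0.01  ,  0.0407]))
```

Request:
{"op": "jog_arm", "data": {
  "rows": [
    [-6, 45, -5, -0.004, -0.01, 0.02],
    [-12, 95, -10, -0.004, -0.01, 0.04],
    [-18, 145, -15, -0.004, -0.01, 0.04],
    [-24, 195, -20, -0.004, -0.01, 0.04],
    [-30, 245, -25, -0.004, -0.01, 0.04],
    [-36, 295, -25, -0.004, -0.01, 0.04],
    [-43, 340, -25, -0.004, -0.01, 0.04],
    [-43, 356, -25, -0.004, -0.01, 0.04],
    [-43, 356, -25, -0.004, -0.01, 0.04],
    [-43, 356, -25, -0.004, -0.01, 0.04]
  ],
  "jaw": -1
}}

```text
clock: 16.85
tool_pos: [0.5144, -0.1292, 0.2978]
tcp_rot: [-3.139, 0.004, 0.0]
force: [0.2, -0.2, -4.9]
finger_gap: 0.438
```

Run:
```python
from h import *
s=state();print(s['force'],s['ft_torque'],s['finger_gap'])
p,r=tool();print(p,r.as_euler('xyz'));W=cal('wrist');a=camera('wrist');cv2.imwrite('pics/w6.png',a)
np.savez('w6.npz',K=W[0],R=W[1],t=W[2]);np.save('p6.npy',np.r_[p,r.as_euler('xyz')])
print(proj(W,(.5165,-.2085,.074)))
cv2.imwrite('pics/c6.png',cv2.convertScaleAbs(cv2.resize(a,(768,576),interpolation=2),alpha=1.3))
```

```text
[ 0.21244297 -0.21118109 -4.90564614] [ 0.06939148 -0.00663393 -0.00426932] 0.43814229201378335
[ 0.5144332  -0.12921238  0.29776546] [-3.13862351e+00  3.60519920e-03  4.85641357e-04]
[254.59623101 214.10352975]
```

View pics/c6.png

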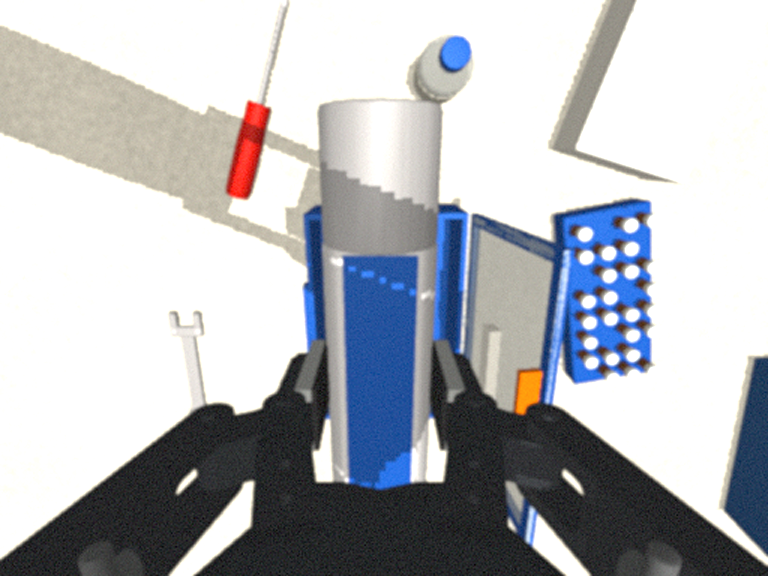

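Run:
```python
from h import *
d=np.load('w6.npz');W=(d['K'],d['R'],d['t'])
for uv in [(305,213),(467,207),(467,345),(320,208),(450,208)]: print(uv,onz(W,np.array(uv)/1.5,.074).round(4))
print('lid',[onz(W,np.array(q)/1.5,.2).round(3) for q in((570,250),(530,535))])
# spindle strip ends and centreline
for uv in [(343,255),(418,255),(343,480),(415,480)]: print(onz(W,np.array(uv)/1.5,.306).round(4))
a=cv2.imread('pics/t.png');hsv=cv2.cvtColor(a,cv2.COLOR_BGR2HSV);m=cv2.inRange(hsv,(108,150,50),(125,255,255))
T=cal('top')
for y in (190,200,210,220):
  i=np.where(m[y,285:385])[0]+285;print(y,i[0],i[-1],[onz(T,(x,y),.074)[1].round(4) for x in (i[0]-.5,i[-1]+.5)])
for x in (315,330,340,345):
  i=np.where(m[170:245,x])[0]+170;print(x,i[0],i[-1],[onz(T,(x,v),.074)[0].round(4) for v in (i[0]-.5,i[-1]+.5)])
```

```text
(305, 213) [ 0.4468 -0.1031  0.074 ]
(467, 207) [ 0.5924 -0.0974  0.074 ]
(467, 345) [ 0.6016 -0.2341  0.074 ]
(320, 208) [ 0.4605 -0.0986  0.074 ]
(450, 208) [ 0.5772 -0.0984  0.074 ]
lid [array([ 0.629, -0.107,  0.2  ]), array([ 0.631, -0.333,  0.2  ])]
[ 0.5024 -0.0845  0.306 ]
[ 0.5276 -0.0844  0.306 ]
[ 0.4999 -0.1785  0.306 ]
[ 0.5292 -0.1784  0.306 ]
190 296 368 [np.float64(-0.0989), np.float64(-0.3165)]
200 296 368 [np.float64(-0.0979), np.float64(-0.3147)]
210 296 369 [np.float64(-0.0969), np.float64(-0.316)]
220 297 370 [np.float64(-0.0989), np.float64(-0.3173)]
315 180 229 [np.float64(0.5942), np.float64(0.4443)]
330 185 230 [np.float64(0.5779), np.float64(0.4404)]
340 185 230 [np.float64(0.5772), np.float64(0.4398)]
345 179 230 [np.float64(0.5951), np.float64(0.4394)]
```

Run:
```python
from h import *
a=cv2.imread('pics/t.png');T=cal('top')
m=((a.min(2)>95)).astype(np.uint8)
m[:, :300]=0;m[:,365:]=0;m[:185]=0;m[:228][190:];m[226:]=0
n,l,st,ce=cv2.connectedComponentsWithStats(m)
C=[]
for k in range(1,n):
  if st[k,4]>8:
    y0,y1=st[k,1]-.5,st[k,1]+st[k,3]-.5
    e=[onz(T,(ce[k,0],v),.047).round(4) for v in(y0,y1)];print(st[k],ce[k].round(2),e,((e[0]+e[1])/2).round(4))
```

```text
[351 194   6  20  76] [353.43 203.64] [array([ 0.5528, -0.2766,  0.047 ]), array([ 0.4917, -0.2735,  0.047 ])] [ 0.5222 -0.275   0.047 ]
[307 196   4   9  34] [308.59 200.21] [array([ 0.5499, -0.1401,  0.047 ]), array([ 0.5222, -0.1391,  0.047 ])] [ 0.536  -0.1396  0.047 ]
[307 206   5  10  38] [309.11 210.42] [array([ 0.5191, -0.1405,  0.047 ]), array([ 0.4886, -0.1394,  0.047 ])] [ 0.5038 -0.14    0.047 ]
```

Run:
```python
from h import *
for z in(.13,.06): print(go((.522,-.2055,z),(np.pi,0,0.025)))
```

```text
(array([  7.6,  77.1, 168.1]), array([-0.0024,  0.0027, -0.0234]))
(array([  7.8,  77.3, 238.1]), array([-0.0024,  0.0027, -0.0234]))
```

Request:
{"op": "jog_arm", "data": {
  "rows": [
    [4, 40, 10, -0.002, 0.003, -0.01],
    [7.6, 77, 30, -0.002, 0.003, -0.023],
    [7.6, 77, 75, -0.002, 0.003, -0.023],
    [7.6, 77, 120, -0.002, 0.003, -0.023],
    [7.6, 77, 160, -0.002, 0.003, -0.023],
    [7.6, 77, 168, -0.002, 0.003, -0.023],
    [7.6, 77, 168, -0.002, 0.003, -0.023],
    [7.6, 77, 168, -0.002, 0.003, -0.023]
  ],
  "jaw": -1
}}

```text
clock: 17.7
tool_pos: [0.5238, -0.2054, 0.1328]
tcp_rot: [3.14, -0.004, 0.026]
force: [0.9, -0.2, -4.4]
finger_gap: 0.44
```

Run:
```python
from h import *
print(go((.522,-.2055,.055),(np.pi,0,0.025)))
print(state()['force'])
W=cal('wrist');a=camera('wrist');s=camera('scene');S=cal('scene');c=proj(S,(.522,-.2,.1)).astype(int);print(c)
A=cv2.resize(a,(512,384));B=cv2.resize(s[max(c[1]-60,0):c[1]+60,c[0]-45:c[0]+45],(288,384),interpolation=2)
cv2.imwrite('pics/c7.png',cv2.convertScaleAbs(np.hstack([A,B]),alpha=1.3))
```

```text
(array([-2.1, -0.1, 77.8]), array([ 0.0015, -0.0039,  0.0009]))
[ 0.87941423 -0.15878689 -4.41958064]
[206 166]
```

View pics/c7.png

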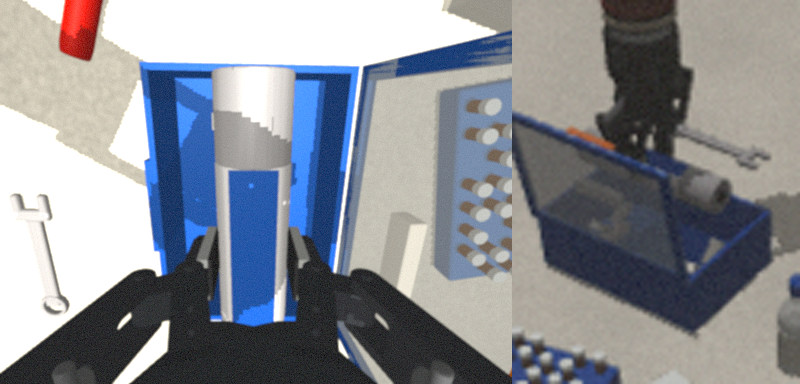

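Run:
```python
from h import *
W=cal('wrist')
for uv in [(143,64),(358,66),(338,270),(162,270)]: print(uv,onz(W,uv,.074).round(4))
for uv in [(213,72),(294,72)]: print(onz(W,uv,.135).round(4))
```

```text
(143, 64) [ 0.4476 -0.1063  0.074 ]
(358, 66) [ 0.5936 -0.1037  0.074 ]
(338, 270) [ 0.6002 -0.2659  0.074 ]
(162, 270) [ 0.4477 -0.2693  0.074 ]
[ 0.503  -0.1156  0.135 ]
[ 0.5414 -0.1146  0.135 ]
```

Request:
{"op": "jog_arm", "data": {
  "rows": [
    [-1.2, 3, 25, 0.0015, -0.004, 0],
    [-1.2, 3, 50, 0.0015, -0.004, 0],
    [-1.2, 3, 68, 0.0015, -0.004, 0],
    [-1.2, 3, 76, 0.0015, -0.004, 0],
    [-1.2, 3, 78, 0.0015, -0.004, 0],
    [-1.2, 3, 78, 0.0015, -0.004, 0]
  ],
  "jaw": -1
}}

```text
clock: 18.4
tool_pos: [0.5245, -0.2098, 0.0573]
tcp_rot: [3.139, -0.004, 0.025]
force: [-0.0, -0.4, -4.3]
finger_gap: 0.448
```

Request:
{"op": "jog_arm", "data": {
  "rows": [
    [0, 0, 2, 0, 0, 0],
    [0, 0, 4, 0, 0, 0],
    [0, 0, 5, 0, 0, 0],
    [0, 0, 6, 0, 0, 0],
    [0, 0, 6, 0, 0, 0]
  ],
  "jaw": -1
}}

```text
clock: 18.9
tool_pos: [0.5249, -0.2101, 0.0526]
tcp_rot: [3.139, -0.004, 0.025]
force: [-3.9, 1.2, 4.3]
finger_gap: 0.442
```

Request:
{"op": "jog_arm", "data": {
  "rows": [
    [-1.5, 0, 0, 0, 0, 0],
    [-3, 0, 1, 0, 0, 0],
    [-3, 0, 3, 0, 0, 0],
    [-3, 0, 4, 0, 0, 0],
    [-3, 0, 4, 0, 0, 0]
  ],
  "jaw": -1
}}

```text
clock: 19.4
tool_pos: [0.5214, -0.21, 0.0491]
tcp_rot: [3.14, -0.002, 0.025]
force: [-5.6, 2.3, 4.8]
finger_gap: 0.437
```

Request:
{"op": "jog_arm", "data": {
  "rows": [
    [-1, 0, 1, 0, 0, 0],
    [-2, 0, 2, 0, 0, 0],
    [-2, 0, 3, 0, 0, 0],
    [-2, 0, 3, 0, 0, 0]
  ],
  "jaw": -1
}}

```text
clock: 19.8
tool_pos: [0.5209, -0.2102, 0.0486]
tcp_rot: [3.14, -0.005, 0.025]
force: [-3.0, 3.8, 10.7]
finger_gap: 0.442
```

Run:
```python
from h import *
s=state();print(s['force'],s['ft_torque'],s['tool_pos'])
```

```text
[-3.0064515   3.78134089 10.71950934] [ 0.66703849  0.56412381 -0.34608989] [ 0.52088947 -0.21024157  0.04861709]
```

Request:
{"op": "jog_arm", "data": {
  "rows": [
    [0, 0, 0, 0, 0, 0],
    [0, 0, 0, 0, 0, 0],
    [0, 0, 0, 0, 0, 0],
    [0, 0, 0, 0, 0, 0],
    [0, 0, -30, 0, 0, 0],
    [0, 0, -75, 0, 0, 0],
    [0, 0, -120, 0, 0, 0],
    [0, 0, -160, 0, 0, 0],
    [0, -20, -160, 0, 0, 0],
    [0, -20, -160, 0, 0, 0]
  ],
  "jaw": 1
}}

```text
clock: 20.8
tool_pos: [0.5204, -0.1892, 0.2104]
tcp_rot: [3.138, -0.008, 0.026]
force: [-0.0, 0.2, -0.6]
finger_gap: 0.997
```

Run:
```python
from h import *
p,r=tool();print(p);W=cal('wrist');a=camera('wrist');cv2.imwrite('pics/w8.png',a)
print('seat px',proj(W,(.521,-.2095,.05)))
x0,y0=150,20
cv2.imwrite('pics/c8.png',cv2.resize(a[40:340,110:410],(600,600),interpolation=2))
C=np.array([.521,-.2095,.05])
print(roll(a,W,C)); print(jour(a,W,C,(.075,.07,.065)))
for d in(.085,.06): 
  y=int(proj(W,C+[0,d,0])[1]);print(y,[int(v) for v in a[y,215:290].mean(1)])
y=int(proj(W,C)[1]);print(y,[int(v) for v in a[y,215:290].mean(1)])
```

```text
[ 0.52042153 -0.18923621  0.21044547]
seat px [251.68467283 188.44557005]Traceback (most recent call last):
  File "<stdin>", line 7, in <module>
  File "h.py", line 51, in roll
    i=np.where(b>40)[0]; e0=i[0]-(b[i[0]]-40)/(b[i[0]]-b[i[0]-1]);e1=i[-1]+(b[i[-1]]-40)/(b[i[-1]]-b[i[-1]+1])
                                                                                                   ~^^^^^^^^^
IndexError: index 60 is out of bounds for axis 0 with size 60
```

View pics/c8.png

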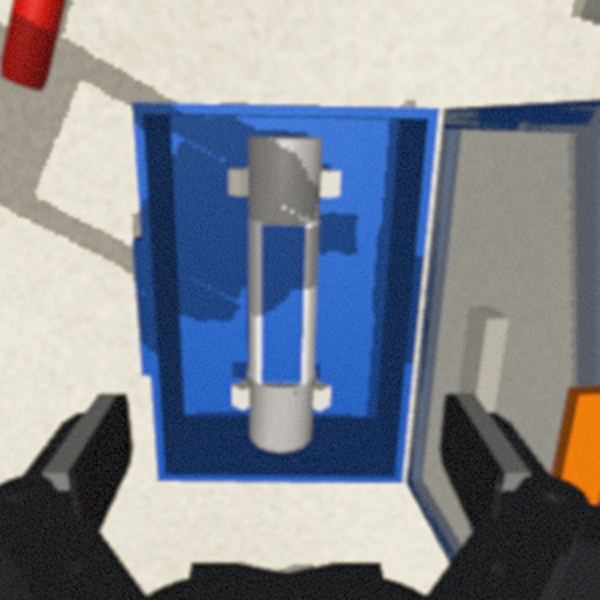

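Run:
```python
from h import *
H=np.array([.596,-.208,.074]);T=cal('top')
d=np.load('w6.npz');W6=(d['K'],d['R'],d['t'])
for C,uvs in((T,[(300,161),(378,157)]),(W6,[(380,167),(353,357)])):
  for uv in uvs:
    o,v=ray(C,uv); best=[]
    for z in np.linspace(.1,.24,281):
      p=o+v*(z-o[2])/v[2]; hx=H[0]-.03*(p[1]-H[1]); rr=np.hypot(p[0]-hx,p[2]-.074)
      best.append((abs(rr-.152),np.degrees(np.arctan2(p[2]-.074,hx-p[0])),p.round(3)))
    print(min(best,key=lambda q:q[0]))
print(go((.52,-.208,.34),(np.pi,0,.03)))
for nm,uv in(('rack',(292,123)),('rack',(352,112)),('rack',(357,137)),('rack',(298,150))):print(nm,onz(T,uv,.049).round(3))
```

```text
(np.float64(0.00016701728302126462), np.float64(100.0569894986989), array([ 0.619, -0.103,  0.224]))
(np.float64(0.00020432919618182388), np.float64(99.7631035944517), array([ 0.625, -0.311,  0.224]))
(np.float64(6.932438012893782e-05), np.float64(99.46291249530893), array([ 0.618, -0.102,  0.224]))
(np.float64(0.00017695785743365722), np.float64(97.56957529293616), array([ 0.619, -0.305,  0.224]))
(array([   0.5,   18.8, -131.2]), array([ 0.0026, -0.0051, -0.0042]))
rack [ 0.779 -0.097  0.049]
rack [ 0.81  -0.285  0.049]
rack [ 0.729 -0.296  0.049]
rack [ 0.692 -0.113  0.049]
```

Request:
{"op": "jog_arm", "data": {
  "rows": [
    [0, 8, -50, 0, -0.005, -0.004],
    [0, 15, -100, 0, -0.005, -0.004],
    [20, 19, -131, 0.002, -0.005, -0.004],
    [65, 19, -131, 0.002, -0.005, -0.004],
    [115, 19, -131, 0.002, -0.005, -0.004],
    [165, 19, -131, 0.002, -0.005, -0.004],
    [175, 19, -131, 0.002, -0.005, -0.004],
    [175, 19, -131, 0.002, -0.005, -0.004]
  ],
  "jaw": -1
}}

```text
clock: 21.65
tool_pos: [0.695, -0.2039, 0.3364]
tcp_rot: [-3.14, 0.005, 0.03]
force: [-1.3, 0.5, 0.4]
finger_gap: 0.002
```

Run:
```python
from h import *
print(state()['finger_gap'],state()['tool_pos'],go((.69,-.208,.225),(np.pi,0,.03)))
```

```text
0.0019098810949874918 [ 0.69499345 -0.20393255  0.33642912] (array([ -4.5,   4.1, 111.4]), array([-0.0013,  0.0053,  0.0004]))
```

Request:
{"op": "jog_arm", "data": {
  "rows": [
    [0, 4, 40, 0, 0.005, 0],
    [0, 4, 85, 0, 0.005, 0],
    [0, 4, 111, 0, 0.005, 0],
    [0, 4, 111, 0, 0.005, 0],
    [-15, 4, 111, 0, 0.005, 0],
    [-30, 4, 111, 0, 0.005, 0],
    [-45, 4, 111, 0, 0.005, 0],
    [-55, 4, 111, 0, 0.005, 0],
    [-65, 4, 111, 0, 0.005, 0],
    [-65, 4, 111, 0, 0.005, 0]
  ]
}}

```text
clock: 22.65
tool_pos: [0.6289, -0.2101, 0.2272]
tcp_rot: [-3.141, -0.001, 0.03]
force: [0.7, 0.2, -0.9]
finger_gap: 0.001
```

Run:
```python
from h import *
s=state();p,r=tool();print(s['force'],p)
H=np.array([.596,.074]);
for f in (80,70,60,50,40,30,20,12,6,3):
  a=np.radians(f);e=H+.132*np.array([-np.cos(a),np.sin(a)])+.008*np.array([np.sin(a),np.cos(a)])
  t=e+[.013,.025-.002]; print(f,t.round(3),np.round(r.inv().apply(np.array([t[0],-.208,t[1]])-p)*1000,0))
S=cal('scene');c=proj(S,(.56,-.2,.15)).astype(int);a=camera('scene');cv2.imwrite('pics/c9.png',cv2.convertScaleAbs(cv2.resize(a[c[1]-70:c[1]+90,c[0]-100:c[0]+100],(750,600),interpolation=2),alpha=1.3))
```

```text
[ 0.74421327  0.23326712 -0.94846733] [ 0.62885659 -0.21011517  0.22723433]
80 [0.594 0.228] [-35.  -3.  -1.]
70 [0.571 0.224] [-57.  -4.   3.]
60 [0.55  0.215] [-79.  -4.  12.]
50 [0.53  0.203] [-98.  -5.  24.]
40 [0.513 0.188] [-116.   -6.   39.]
30 [0.499 0.17 ] [-130.   -6.   57.]
20 [0.488 0.15 ] [-141.   -6.   77.]
12 [0.482 0.132] [-147.   -6.   95.]
6 [0.479 0.119] [-150.   -7.  108.]
3 [0.478 0.112] [-151.   -7.  115.]
```

View pics/c9.png

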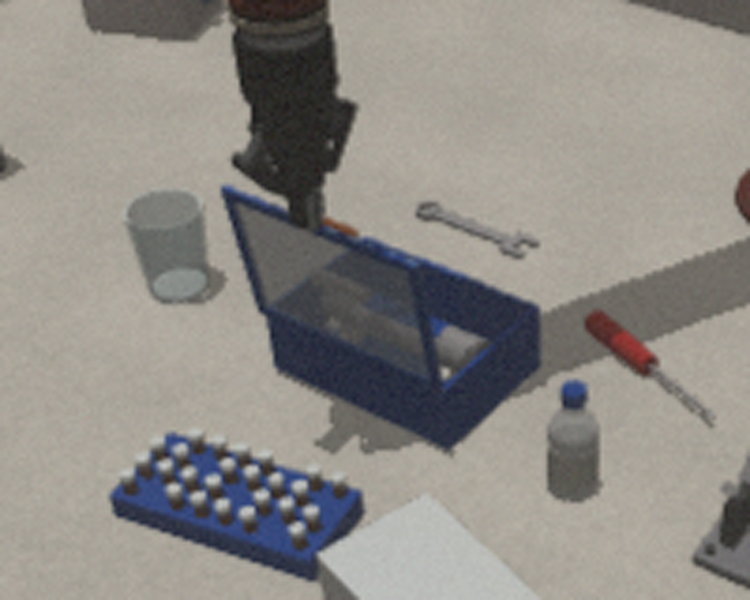

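Request:
{"op": "jog_arm", "data": {
  "rows": [
    [-18, 0, -1, 0, 0, 0],
    [-35, 0, -1, 0, 0, 0],
    [-57, 0, 3, 0, 0, 0],
    [-79, 0, 12, 0, 0, 0],
    [-98, 0, 24, 0, 0, 0],
    [-98, 0, 24, 0, 0, 0]
  ]
}}

```text
clock: 23.3
tool_pos: [0.5295, -0.2124, 0.2008]
tcp_rot: [-3.139, 0.002, 0.029]
force: [0.8, 0.6, -0.2]
finger_gap: -0.001
```

Run:
```python
from h import *
s=state();p,r=tool();print(s['force'],p)
W=cal('wrist');a=camera('wrist');cv2.imwrite('pics/c10.png',np.hstack([cv2.resize(a,(400,300)),cv2.resize(camera('scene')[100:250,100:300],(400,300))]))
for t in ((.513,.188),(.499,.170),(.488,.150),(.482,.132),(.479,.119),(.471,.112)):
  print(np.round(r.inv().apply(np.array([t[0],-.208,t[1]])-p)*1000,0))
```

```text
[ 0.81707354  0.5941597  -0.15691055] [ 0.52949751 -0.2124426   0.2007773 ]
[-16.  -5.  13.]
[-30.  -5.  31.]
[-41.  -6.  51.]
[-47.  -6.  69.]
[-50.  -6.  82.]
[-58.  -6.  89.]
```

View pics/c10.png

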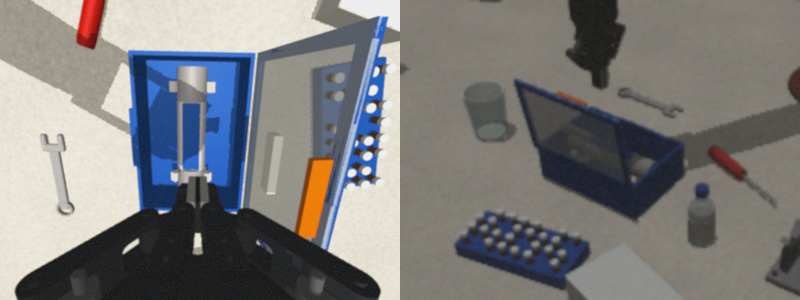

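Run:
```python
from h import *
H=np.array([.596,-.208,.074]);W=cal('wrist');S=cal('scene')
def solve(C,uv,R0=.152):
    o,v=ray(C,uv);b=[]
    for z in np.linspace(.08,.24,400):
      p=o+v*(z-o[2])/v[2]; hx=H[0]-.03*(p[1]-H[1]); b.append((abs(np.hypot(p[0]-hx,p[2]-.074)-R0),round(np.degrees(np.arctan2(p[2]-.074,hx-p[0])),1),p.round(3)))
    b.sort(key=lambda q:q[0]); return b[0],[q for q in b[:6] if abs(q[1]-b[0][1])>5]
for uv in((385*1.28,16*1.28),(333*1.28,235*1.28)): print('W',solve(W,uv))
for uv in((100+516/2-200,100+80/2),(100+622/2-200,100+125/2)): print('S',uv,solve(S,uv))
for f in (95,100,110,120,130):
  a=np.radians(f); print(f,[proj(C,(H[0]-.15*np.cos(a)-.03*(y-H[1]),y,.074+.15*np.sin(a))).round(0) for C in(S,W) for y in(-.1,-.316)])
print('hinge',[proj(C,(H[0]-.03*(y-H[1]),y,.074)).round(0) for C in(S,W) for y in(-.1,-.316)])
```

```text
W ((np.float64(7.476873392586736e-06), np.float64(101.1), array([ 0.622, -0.103,  0.223])), [])
W ((np.float64(7.85157139689685e-05), np.float64(101.2), array([ 0.626, -0.235,  0.223])), [])
S (158.0, 140.0) ((np.float64(5.6642802913758894e-05), np.float64(99.5), array([ 0.624, -0.309,  0.224])), [])
S (211.0, 162.5) ((np.float64(0.00022127062945923037), np.float64(102.2), array([ 0.625, -0.088,  0.223])), [])
95 [array([212., 158.]), array([159., 138.]), array([453.,  11.]), array([375., 406.])]
100 [array([209., 161.]), array([156., 140.]), array([483.,  14.]), array([394., 404.])]
110 [array([204., 166.]), array([151., 145.]), array([530.,  21.]), array([427., 393.])]
120 [array([199., 173.]), array([146., 151.]), array([557.,  30.]), array([450., 378.])]
130 [array([195., 181.]), array([142., 158.]), array([567.,  39.]), array([465., 359.])]
hinge [array([217., 193.]), array([168., 172.]), array([323.,  63.]), array([308., 267.])]
```

Run:
```python
from h import *
p,r=tool();W=cal('wrist')
for d in (-20,-10,0,10,20,25): print(d,proj(W,p+r.apply([0,0,d/1000])).round(0),proj(W,p+r.apply([0,-.011,d/1000])).round(0))
print(go((.69,-.208,.28),(np.pi,0,.03)))
```

```text
-20 [253. 261.] [253. 242.]
-10 [253. 250.] [253. 232.]
0 [253. 241.] [253. 224.]
10 [253. 233.] [253. 217.]
20 [253. 226.] [253. 210.]
25 [253. 223.] [253. 208.]
(array([158.3,  -0.3, -76.7]), array([-0.0007, -0.0018, -0.0002]))
```

Request:
{"op": "jog_arm", "data": {
  "rows": [
    [0, 0, -45, 0, 0, 0],
    [10, 0, -90, 0, 0, 0],
    [55, 0, -100, 0, 0, 0],
    [105, 0, -100, 0, 0, 0],
    [150, 0, -100, 0, 0, 0],
    [165, 0, -100, 0, 0, 0],
    [165, 0, -60, 0, 0, 0],
    [165, 0, -15, 0, 0, 0],
    [165, 0, 6, 0, 0, 0],
    [165, 0, 6, 0, 0, 0]
  ]
}}

```text
clock: 24.4
tool_pos: [0.6959, -0.2069, 0.1918]
tcp_rot: [-3.137, 0.005, 0.03]
force: [-0.6, -0.1, -1.0]
finger_gap: 0.002
```

Request:
{"op": "jog_arm", "data": {
  "rows": [
    [-20, 0, 0, 0, 0, 0],
    [-35, 0, 0, 0, 0, 0],
    [-45, 0, 0, 0, 0, 0],
    [-55, 0, 0, 0, 0, 0],
    [-65, 0, 0, 0, 0, 0]
  ]
}}

```text
clock: 24.9
tool_pos: [0.6315, -0.2092, 0.194]
tcp_rot: [-3.139, 0.002, 0.031]
force: [2.3, -0.6, 1.8]
finger_gap: -0.001
```

Run:
```python
from h import *
p,r=tool();print(p)
H=np.array([.596,.074])
for f in (85,75,65,55,45,35,25,17,10,5):
  a=np.radians(f);s=.120+.02*(90-min(f,90))/90
  e=H+s*np.array([-np.cos(a),np.sin(a)])+.008*np.array([np.sin(a),np.cos(a)]);t=e+[.010,-.002]
  print(f,t.round(3),np.round(r.inv().apply(np.array([t[0],-.208,t[1]])-p)*1000,0))
```

```text
[ 0.63152482 -0.209171    0.19400097]
85 [0.603 0.193] [-28.  -2.   1.]
75 [0.582 0.193] [-50.  -3.   1.]
65 [0.56  0.189] [-71.  -3.   5.]
55 [0.539 0.181] [-92.  -4.  13.]
45 [0.52 0.17] [-112.   -5.   25.]
35 [0.502 0.154] [-129.   -5.   40.]
25 [0.488 0.136] [-144.   -5.   58.]
17 [0.478 0.119] [-153.   -6.   75.]
10 [0.472 0.104] [-160.   -6.   91.]
5 [0.468 0.092] [-163.   -6.  102.]
```

Request:
{"op": "jog_arm", "data": {
  "rows": [
    [-14, 0, 1, 0, 0, 0],
    [-28, 0, 1, 0, 0, 0],
    [-50, -2, 1, 0, 0, 0],
    [-71, -3, 5, 0, 0, 0],
    [-92, -4, 13, 0, 0, 0],
    [-112, -5, 25, 0, 0, 0],
    [-129, -5, 40, 0, 0, 0],
    [-144, -5, 58, 0, 0, 0],
    [-144, -5, 58, 0, 0, 0]
  ]
}}

```text
clock: 25.8
tool_pos: [0.4848, -0.2076, 0.1341]
tcp_rot: [-3.136, 0.006, 0.03]
force: [-0.5, 0.6, -0.6]
finger_gap: -0.001
```

Run:
```python
from h import *
s=state();p,r=tool();print(s['force'],p)
cv2.imwrite('pics/c11.png',np.hstack([cv2.resize(camera('wrist'),(400,300)),cv2.resize(camera('scene')[100:250,100:300],(400,300))]))
```

```text
[-0.51437986  0.55673801 -0.61534159] [ 0.4847725  -0.20755796  0.13414079]
```

Run:
```python
from h import *
for n in('wrist','scene','top'):
  C=cal(n);a=camera(n);h=cv2.cvtColor(a,cv2.COLOR_BGR2HSV);m=cv2.inRange(h,(5,170,60),(20,255,255))
  k,l,st,ce=cv2.connectedComponentsWithStats(m);print(n,[(st[i].tolist(),ce[i].round(0)) for i in range(1,k) if st[i,4]>15])
  for f in (100,60,40,30,20,10,5):
    t=np.radians(f);print(f,proj(C,(.596-.143*np.cos(t),-.208,.074+.143*np.sin(t))).round(0),end=' ')
  print()
```

```text
wrist []
100 [684. 377.] 60 [353. 325.] 40 [250. 270.] 30 [225. 247.] 20 [212. 228.] 10 [208. 213.] 5 [208. 207.] 
scene []
100 [182. 152.] 60 [202. 143.] 40 [210. 146.] 30 [213. 149.] 20 [215. 153.] 10 [216. 158.] 5 [217. 160.] 
top []
100 [339. 160.] 60 [340. 196.] 40 [338. 212.] 30 [337. 218.] 20 [336. 222.] 10 [335. 225.] 5 [334. 226.]
```

Request:
{"op": "jog_arm", "data": {
  "rows": [
    [-8, 0, 12, 0, 0, 0],
    [-14, 0, 24, 0, 0, 0],
    [-18, 0, 32, 0, 0, 0],
    [-20, 0, 38, 0, 0, 0],
    [-20, 0, 38, 0, 0, 0]
  ]
}}

```text
clock: 26.55
tool_pos: [0.4673, -0.2088, 0.0981]
tcp_rot: [-3.138, 0.003, 0.031]
force: [-0.1, 0.4, -0.5]
finger_gap: 0.001
```

Request:
{"op": "jog_arm", "data": {
  "rows": [
    [-2, 0, 4, 0, 0, 0],
    [-4, 0, 7, 0, 0, 0],
    [-4, 0, 10, 0, 0, 0],
    [-4, 0, 10, 0, 0, 0]
  ]
}}

```text
clock: 26.95
tool_pos: [0.4629, -0.2088, 0.0876]
tcp_rot: [-3.138, 0.004, 0.031]
force: [-0.9, -0.2, 0.3]
finger_gap: -0.001
```

Request:
{"op": "jog_arm", "data": {
  "rows": [
    [-1, 0, 2, 0, 0, 0],
    [-2, 0, 4, 0, 0, 0],
    [-2, 0, 6, 0, 0, 0],
    [-2, 0, 7, 0, 0, 0],
    [-2, 0, 7, 0, 0, 0]
  ]
}}

```text
clock: 27.45
tool_pos: [0.461, -0.209, 0.0826]
tcp_rot: [-3.138, 0.004, 0.031]
force: [-5.3, 3.5, 13.1]
finger_gap: -0.001
```

Run:
```python
from h import *
a=camera('scene');C=cal('scene');t=camera('top');T=cal('top')
cv2.imwrite('pics/s12.png',a);cv2.imwrite('pics/t12.png',t)
# white wall / spindle visible? sample along vertical scan lines on scene of the +y side of case
def prof(img,C,pts): 
  q=np.array([proj(C,p) for p in pts],np.float32);return cv2.remap(img,q[:,:1],q[:,1:],1).reshape(-1,3).astype(int).tolist()
# points on vertical line above the +y rim at x mid: z from .06 to .2
for x in (.46,.5,.54,.57): print(x,[tuple(v) for v in prof(a,C,[(x,-.1,z) for z in np.arange(.05,.2,.008)])])
```

```text
0.46 [(51, 39, 38), (49, 39, 35), (50, 40, 36), (55, 42, 38), (69, 49, 43), (98, 59, 46), (114, 110, 109), (114, 121, 125), (78, 83, 87), (104, 111, 115), (118, 125, 130), (123, 131, 135), (118, 126, 130), (73, 77, 78), (100, 103, 106), (117, 124, 129), (118, 127, 132), (119, 127, 131), (118, 127, 131)]
0.5 [(47, 36, 34), (48, 36, 33), (50, 38, 33), (55, 43, 38), (67, 47, 40), (93, 55, 41), (98, 80, 73), (99, 97, 95), (99, 95, 93), (81, 64, 59), (70, 55, 51), (104, 110, 114), (118, 126, 129), (118, 126, 131), (116, 123, 128), (72, 74, 74), (99, 98, 101), (102, 106, 107), (120, 126, 132)]
0.54 [(50, 38, 35), (49, 38, 33), (48, 35, 31), (51, 37, 33), (67, 46, 40), (92, 55, 42), (100, 84, 77), (99, 95, 95), (101, 97, 95), (100, 95, 94), (100, 96, 96), (101, 98, 94), (99, 97, 94), (94, 88, 86), (69, 51, 45), (112, 117, 120), (120, 127, 132), (119, 127, 131), (119, 128, 132)]
0.57 [(47, 36, 33), (51, 38, 36), (49, 36, 32), (53, 40, 36), (65, 47, 39), (92, 53, 38), (101, 89, 85), (104, 106, 106), (105, 108, 107), (104, 106, 107), (103, 101, 99), (101, 98, 95), (101, 97, 95), (101, 97, 94), (101, 96, 96), (93, 98, 104), (93, 98, 105), (76, 65, 62), (89, 88, 89)]
```

Request:
{"op": "jog_arm", "data": {
  "rows": [
    [-2, 0, 2, 0, 0, 0],
    [-4, 0, 4, 0, 0, 0],
    [-4, 0, 6, 0, 0, 0],
    [-4, 0, 6, 0, 0, 0]
  ]
}}

```text
clock: 27.95
tool_pos: [0.4608, -0.2093, 0.0825]
tcp_rot: [-3.138, -0.003, 0.031]
force: [-0.9, 9.0, 24.0]
finger_gap: 0.006
```

Request:
{"op": "jog_arm", "data": {
  "rows": [
    [0, 0, 2, 0, 0, 0],
    [0, 0, 4, 0, 0, 0],
    [0, 0, 5, 0, 0, 0],
    [0, 0, 5, 0, 0, 0]
  ]
}}

```text
clock: 28.35
tool_pos: [0.4628, -0.21, 0.0824]
tcp_rot: [-3.138, -0.006, 0.031]
force: [-6.9, 7.0, 25.8]
finger_gap: 0.003
```

Request:
{"op": "jog_arm", "data": {
  "rows": [
    [0, 0, 0, 0, 0, 0],
    [0, 0, -30, 0, 0, 0],
    [0, 0, -75, 0, 0, 0],
    [0, 0, -120, 0, 0, 0],
    [-20, -30, -150, 0, 0, 0],
    [-40, -80, -150, 0, 0, 0],
    [-60, -130, -150, 0, 0, 0],
    [-60, -150, -150, 0, 0, 0],
    [-60, -150, -150, 0, 0, 0]
  ]
}}

```text
clock: 29.25
tool_pos: [0.3965, -0.0601, 0.2318]
tcp_rot: [-3.138, -0.006, 0.035]
force: [-0.6, -1.2, -0.1]
finger_gap: -0.003
```

Run:
```python
from h import *
p,r=tool();print(p,state()['force'])
T=cal('top');S=cal('scene');W=cal('wrist');t=camera('top');s=camera('scene');w=camera('wrist')
cv2.imwrite('pics/t13.png',t);cv2.imwrite('pics/s13.png',s);cv2.imwrite('pics/w13.png',w)
def prof(img,C,pts):
  q=np.array([proj(C,p) for p in pts],np.float32);return [tuple(v) for v in cv2.remap(img,q[:,:1],q[:,1:],1).reshape(-1,3).astype(int).tolist()]
# front-edge vertical scan in scene: lid free edge outline top at z=.082 when shut; +y side rim heights along x
for x in (.455,.49,.53,.57): 
  v=np.array(prof(s,S,[(x-.03*.108,-.1,z) for z in np.arange(.06,.13,.004)]));print(x,(v[:,0]-v[:,2]).tolist())
h=cv2.cvtColor(w,cv2.COLOR_BGR2HSV)
for n,img,C in(('w',w,W),('t',t,T),('s',s,S)):
  h=cv2.cvtColor(img,cv2.COLOR_BGR2HSV);m=cv2.inRange(h,(5,150,50),(20,255,255));k,l,st,ce=cv2.connectedComponentsWithStats(m)
  print(n,[(st[i].tolist(),ce[i].round(0).tolist()) for i in range(1,k) if st[i,4]>5], 'tab pred',proj(C,(.455,-.208,.074)).round(0))
  print(n,'corners',[proj(C,q).round(0).tolist() for q in((.448,-.1,.082),(.444,-.316,.082),(.594,-.1,.082))])
```

```text
[ 0.3964822  -0.06009186  0.23178821] [-0.56450455 -1.18330238 -0.11685141]
0.455 [7, 6, 7, 10, 13, 15, 20, 18, 2, -11, -11, -10, -12, -13, -12, -12, -11, -12]
0.49 [13, 12, 12, 15, 15, 16, 28, 45, 49, 39, 22, 9, 13, 31, 43, 15, -11, -12]
0.53 [13, 13, 14, 14, 16, 21, 32, 49, 51, 36, 18, 7, 5, 5, 5, 5, 6, 4]
0.57 [14, 15, 17, 15, 14, 21, 36, 52, 48, 26, 7, -1, -3, -3, -3, -1, 1, 5]
w [([16, 77, 5, 5, 7], [19.0, 79.0]), ([2, 128, 6, 7, 10], [4.0, 132.0]), ([0, 138, 5, 3, 6], [2.0, 139.0]), ([25, 149, 4, 3, 6], [26.0, 150.0]), ([19, 155, 2, 7, 8], [19.0, 158.0]), ([14, 164, 5, 3, 8], [16.0, 165.0]), ([6, 170, 5, 2, 6], [8.0, 170.0]), ([508, 209, 4, 5, 13], [510.0, 211.0]), ([476, 215, 5, 3, 9], [478.0, 216.0]), ([506, 225, 6, 4, 11], [508.0, 226.0]), ([489, 228, 8, 3, 13], [492.0, 229.0]), ([474, 230, 5, 4, 11], [476.0, 231.0]), ([488, 243, 5, 4, 9], [491.0, 245.0]), ([487, 257, 6, 4, 14], [489.0, 258.0]), ([472, 259, 5, 4, 14], [474.0, 260.0]), ([470, 272, 5, 4, 12], [472.0, 274.0]), ([469, 286, 4, 5, 10], [471.0, 287.0]), ([497, 295, 7, 4, 13], [499.0, 296.0]), ([469, 299, 4, 4, 11],
[... 1425 characters left out ...]
2, 332, 4, 4, 7], [274.0, 333.0]), ([263, 337, 2, 5, 6], [264.0, 339.0]), ([251, 343, 15, 29, 102], [258.0, 357.0]), ([285, 354, 3, 9, 12], [286.0, 358.0]), ([294, 365, 2, 4, 6], [295.0, 367.0]), ([290, 366, 3, 4, 6], [291.0, 367.0]), ([253, 372, 3, 5, 7], [254.0, 374.0]), ([170, 374, 21, 10, 75], [179.0, 380.0]), ([245, 375, 7, 9, 15], [248.0, 378.0]), ([251, 381, 4, 3, 8], [252.0, 382.0])] tab pred [334. 225.]
t corners [[297.0, 228.0], [371.0, 228.0], [296.0, 180.0]]
s [([345, 0, 5, 3, 7], [347.0, 1.0]), ([353, 4, 4, 3, 6], [354.0, 5.0]), ([338, 6, 7, 6, 13], [341.0, 8.0]), ([312, 26, 4, 3, 6], [313.0, 26.0])] tab pred [217. 163.]
s corners [[241.0, 170.0], [196.0, 151.0], [217.0, 192.0]]
```

Run:
```python
from h import *
print(go((.565,-.213,.11),(np.pi,0,.03)))
```

```text
(array([162.3, 155.6, 122.4]), array([-0.0028, -0.0053,  0.0008]))
```

Request:
{"op": "jog_arm", "data": {
  "rows": [
    [40, 40, 0, 0, -0.005, 0],
    [80, 80, 0, -0.002, -0.005, 0],
    [120, 115, 15, -0.003, -0.005, 0],
    [160, 155, 45, -0.003, -0.005, 0],
    [162, 156, 90, -0.003, -0.005, 0],
    [162, 156, 122, -0.003, -0.005, 0],
    [162, 156, 122, -0.003, -0.005, 0],
    [162, 156, 122, -0.003, -0.005, 0]
  ]
}}

```text
clock: 30.2
tool_pos: [0.5637, -0.2141, 0.109]
tcp_rot: [-3.14, 0.003, 0.029]
force: [1.1, -0.5, 1.2]
finger_gap: -0.001
```

Request:
{"op": "jog_arm", "data": {
  "rows": [
    [0, 0, 10, 0, 0, 0],
    [0, 0, 18, 0, 0, 0],
    [0, 0, 23, 0, 0, 0],
    [0, 0, 26, 0, 0, 0],
    [0, 0, 28, 0, 0, 0],
    [0, 0, 30, 0, 0, 0],
    [0, 0, 30, 0, 0, 0]
  ]
}}

```text
clock: 30.9
tool_pos: [0.5639, -0.214, 0.0827]
tcp_rot: [-3.14, 0.004, 0.03]
force: [-8.1, 3.9, 14.4]
finger_gap: -0.001
```

Request:
{"op": "jog_arm", "data": {
  "rows": [
    [0, 0, -15, 0, 0, 0],
    [-40, 0, -15, 0, 0, 0],
    [-85, 0, -15, 0, 0, 0],
    [-108, 0, -12, 0, 0, 0],
    [-108, 0, -5, 0, 0, 0],
    [-108, 0, -3, 0, 0, 0],
    [-108, 0, -3, 0, 0, 0]
  ]
}}

```text
clock: 31.6
tool_pos: [0.4565, -0.2172, 0.0861]
tcp_rot: [-3.14, 0.003, 0.03]
force: [-0.3, 0.3, 0.4]
finger_gap: -0.001
```

Request:
{"op": "jog_arm", "data": {
  "rows": [
    [0, 0, 1.5, 0, 0, 0],
    [0, 0, 2.5, 0, 0, 0],
    [0, 0, 3.5, 0, 0, 0],
    [0, 0, 3.5, 0, 0, 0]
  ]
}}

```text
clock: 32.0
tool_pos: [0.457, -0.2172, 0.0828]
tcp_rot: [-3.14, 0.003, 0.03]
force: [0.4, -0.1, 0.9]
finger_gap: 0.0
```

Request:
{"op": "jog_arm", "data": {
  "rows": [
    [0, 0, 3, 0, 0, 0],
    [0, 0, 6, 0, 0, 0],
    [0, 0, 8, 0, 0, 0],
    [0, 0, 8, 0, 0, 0]
  ]
}}

```text
clock: 32.4
tool_pos: [0.4573, -0.2174, 0.0822]
tcp_rot: [-3.138, 0.007, 0.031]
force: [-20.7, 12.4, 43.9]
finger_gap: 0.004
```

Request:
{"op": "jog_arm", "data": {
  "rows": [
    [0, 0, -5, 0, 0, 0],
    [0, 0, -40, 0, 0, 0],
    [0, 0, -85, 0, 0, 0],
    [0, 0, -130, 0, 0, 0],
    [0, 0, -170, 0, 0, 0],
    [0, 0, -170, 0, 0, 0],
    [0, 0, -170, 0, 0, 0]
  ]
}}

```text
clock: 33.1
tool_pos: [0.459, -0.2183, 0.2534]
tcp_rot: [-3.14, 0.005, 0.031]
force: [0.4, -0.0, 0.2]
finger_gap: 0.001
```

Run:
```python
from h import *
s=state();print(s['tool_pos'],s['force'],s['clock'])
a=cv2.imread('pics/s.png').astype(int);b=camera('scene').astype(int)
d=cv2.GaussianBlur(np.abs(a-b).max(2).astype(np.uint8),(5,5),0)>30
k,l,st,ce=cv2.connectedComponentsWithStats(d.astype(np.uint8));print([st[i].tolist() for i in range(1,k) if st[i,4]>40])
print(job_done())
```

```text
[ 0.4590246  -0.21825625  0.25341573] [ 0.44459649 -0.03908061  0.18429088] 33.1
[[187, 0, 164, 55, 4189], [352, 0, 13, 6, 42], [358, 0, 38, 68, 587], [379, 0, 66, 75, 778], [444, 23, 24, 18, 158], [431, 33, 81, 148, 5032], [195, 57, 29, 65, 1327], [336, 71, 43, 69, 1353], [376, 82, 7, 15, 50], [301, 91, 8, 19, 86], [157, 139, 84, 52, 2023], [362, 141, 26, 20, 99], [325, 149, 39, 26, 599], [246, 151, 73, 23, 779], [367, 164, 101, 77, 1882], [286, 209, 10, 10, 74], [300, 216, 37, 20, 290]]
the job is handed in; nothing more can be done
None
```

The job is handed in at 33.1 s. The spindle lies in the case, flat up, with the lid shut.

**What I did**
- I rolled the spindle in the V-block in three grips. I let go of it there with the flat about 1° from straight up, measured in the wrist camera.
- I then picked it up at its middle, lowered it into both cradles under contact force, and released it. The wrist picture showed it lying in both, still about 1° from up.
- Last, I swung the lid over and pressed it shut.

**Last checks**
- **Lid level:** the closed fingertips touched the lid at the same height near the hinge (82.7 mm) and at the free edge (82.5–82.8 mm). The free edge had stayed down after I let go, and it did not yield further under 25–44 N.
- **Robot clear:** the arm was about 170 mm above the lid, with no load on it.
- **Bystanders:** the before/after picture difference shows changes around the arm, its shadows, the V-block and the case. I saw none where the rack, carton, jar, beaker or rotor lid stand. Changes near the driver and one yellow look-alike look like arm shadow, but I could not confirm that.

**What went wrong or disagreed**
- The first grip was too shallow. At the arm's reach limit it lifted the spindle about 1 cm and let it fall back into the V-block, a few millimetres along the groove.
- My first lid push passed over the edge, because the fingertips reached less far ahead than I assumed.
- A rough scene-camera reading gave about 1.4° of lid slope against the level touch readings. I trusted the touch.
- I did not see the tab behind the front rim, because the 12 pictures were used up.
- The last press peaked at 44 N, through the fingertips only.

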